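# Put the rebound hardness kit back on its rests

## Robot

A 6-joint arm with a two-finger parallel gripper is mounted at the origin on a cart in front of the work surface, level with it; the furniture and walls round the work are solid. World frame = base frame: x ahead of the robot, y to its left, z up, the work surface at z = 0. Lengths are in m, angles in degrees, forces in N, time in s.
With the tool pointing down it reaches from about 0.225 to 0.875 m from the base axis. Payload 3.4 kg.
Tool frame: the origin (TCP) lies midway between the tips of the shut fingers; the grasp point (between the pads) lies 19 mm behind it; z points along the fingers, y is the direction in which the jaws open and shut (so a half turn about z gives the same grasp; the last joint's range is limited). The gripper opens to 85 mm and grips with 20 to 120 N. Pads are 22 mm wide; open, the fingers measure 114 mm over their backs; the gripper's body (76 mm by 85 mm) begins 54 mm behind the grasp point. The pads swing forward as they close: fully open they stand 13 mm farther back than shut.
Start: joints at [62.166, 15.808, 86.224, -0, 77.962, -6.933], TCP at [0.205, 0.537, 0.231] pointing down, gripper open.
Joint ranges: [-165.64, 165.64], [-43.16, 119.46], [12.63, 154.43], [-67.54, 247.53], [6.08, 155.33], [-154.97, 154.97]. Speed limits (degrees/s): [147.25, 147.25, 180, 180, 180, 180].

## Interface

Orientations are given as [roll, pitch, yaw] about the fixed x, y, z axes, in that order (R = Rz(yaw) Ry(pitch) Rx(roll)).
In Python, from plant import bot gives the robot as it stands.
- The arm moves only by the shell command python3 -m crank 'ROWS' [FORCE]. ROWS is JSON, a list that holds one entry, the list of rows, each a list of 7 numbers: the shift along the tool's x, y, z in mm, then the turn, a rotation vector about the tool's x, y, z in degrees, then the opening in per cent of the stroke, from 0 (shut) to 100 (fully open). In form: [[[tx, ty, tz, ax, ay, az, gripper], ...]]. A call has 1 to 20 rows; each row shifts and turns the pose as measured when the row begins, along the tool's axes as they then stand; what a row does not reach is not made up. A row lasts 1/8 s, in which the tool goes at most 62.5 mm and 10.7 degrees, less where a joint would pass 70% of its speed; a pose out of reach is approached as far as the arm can. A call with a gripper value outside its range is refused whole. The fingers move at their own pace and stop on an object; FORCE is the grip in N (left out, the last holds). Time passes only in rows, so rows that do not move let the fingers close. It gives the time, the measured TCP pose, the force and the opening at its end, in the units of the state.
- bot.get_obs(): the state, without advancing time (a new reading comes with each control period).
- bot.capture(name): name is "scene" or "side" or "wrist"; returns (picture, depth): 420x560x3 uint8, red, green, blue; 420x560 float32, m along the optical axis (not along the pixel's ray), 0 where there is no reading.
- bot.camera_info(name): a dict with "camera_matrix" (3x3 intrinsics, pixels), "cam_to_world" (4x4, takes a point from camera to world coordinates); the wrist camera has in their place "mount" (4x4, takes a point from camera to tool coordinates, whose origin is the TCP and whose axes are the flange's). Camera axes: x right, y up, looking along -z (the intrinsics and any distortion apply to the point x, -y, -z); pixel columns grow to the right and rows downward; lengths in m; the calibration is good to about 2 mm. A picture is of the moment at which its call begins: read the wrist's pose just before it. camera_info takes no time and is no camera call.
- bot.finish_job(): hands the job in, once; it reports no verdict.
The state is a dict: "time": time; "q": joint angles; "joint_velocities": joint speeds; "effort": joint torques, N m; "ee_pos": TCP position; "orientation": TCP orientation; "wrist_force": force on the tool from outside, world axes, zero at the start; "ft_torque": the same for the moment, N m; "finger_gap": finger opening in m.
Only numpy, scipy, OpenCV 4.12 (cv2) and the standard library are available. Lean on these libraries where they do the work, as an engineer would, in place of code of your own. Each camera call takes 0.05 s, during which the arm holds its last target. There are 200 camera calls.

## Task

The hardness check is finished: put the four loose pieces of the kit back, each on the holder made for it - the impact device lying in its two saddles, the reference block in the nest with bent tabs, the steel disc in the round seat, and the knurled ring over its post. Each piece must be fully home, flat on the bottom of its holder, and be set down rather than dropped.

Things in the scene. Friction and masses are not known exactly. Their poses are not given: they have to be found in the camera images.
- impact_device: Impact device, loose: a stepped silver rod with dark ribs lying on its side, 126 mm long (its y), 24 mm wide (its x), 24 mm high. Origin at mid-length, 0.5 mm below its lowest line. It acts like a bar of 24 x 126 x 23 mm and does not roll. About 110 g. Take it at mid-length across its width; either end may go to either end of the rest.
- reference_block: Steel reference block, loose: a flat grey rectangular block 45 mm (its x) x 60 mm (its y) x 15 mm high, with a few small dark dents on top. Origin at the centre of its underside. About 320 g.
- test_disc: Round steel test disc, loose: 38 mm in diameter, 14 mm high, grey, a few small dark dents on top. Origin at the centre of its underside, z is its axis. About 124 g.
- support_ring: Knurled brass ring, loose, lying flat: outer diameter 32 mm, bore 18 mm, 14 mm high, yellow metal. Origin at the centre of its underside, z is its axis. About 45 g. Either face may be down.
- device_rest: Fixed rest: aluminium foot 46 x 116 x 6 mm, long along its y, with two black saddles 14 mm long at y = -42 and +42 mm. Saddle floors are 18 mm up, 31 mm wide between lips that flare to 42 mm apart at 28 mm up. Between the saddles (y -35 to +35 mm) fingers have room beside the device. Origin: centre of underside. Device home: centred, its y along the rest's y, its origin 17.5 mm above the rest's.
- block_nest: Fixed nest: aluminium plate 78 mm (x) x 92 mm (y), black rubber floor 6 mm up, six low tabs that lean outward and rise to 15 mm; 51 x 66 mm clear between them at the floor. Two tabs on each long side (+-x) near the corners leave its middle 34 mm open for fingers; one 22 mm tab amid each short side (+-y). Origin: centre of underside. The block's 60 mm length lies along the nest's y, either way round.
- disc_seat: Fixed seat: a round aluminium puck 64 mm in diameter with a shallow flared round recess, blue lined, 43 mm across at its floor and 49 mm at the rim. Floor 6 mm and rim 11 mm above the worktop, so the disc stands 9 mm proud when home. Origin at the centre of its underside.
- ring_post: Fixed storage post: a round aluminium foot 56 mm in diameter, black on top, its top 8 mm above the worktop, with a steel post 10 mm thick at its centre, domed at the end, 32 mm high over the worktop. The ring goes over the post (4 mm clearance all round) and lies flat on the foot. Origin at the centre of its underside.

How it is judged (in metres and radians):
At the end, for the whole second after the job is handed in: Each piece rests in its own holder: underside within 3 mm of the holder's floor, level to 0.12 rad; block, disc and ring centred to 8 mm, the device to 8 mm across and 15 mm along its rest; device and block aligned with their holders to 0.2 rad, either way round (z of impact_device in the frame of device_rest between 0.0145 and 0.0205 m and x of impact_device in the frame of device_rest between -0.008 and 0.008 m and y of impact_device in the frame of device_rest between -0.015 and 0.015 m and angle between the y axis of impact_device and the y axis of device_rest, either way round below 0.2 rad and angle between each of impact_device, reference_block, test_disc, support_ring's own z axis and vertical below 0.12 rad and linear speed of each of impact_device, reference_block, test_disc, support_ring below 0.02 m/s and z of reference_block in the frame of block_nest between 0.003 and 0.009 m and horizontal distance between reference_block and block_nest below 0.008 m and angle between the y axis of reference_block and the y axis of block_nest, either way round below 0.2 rad and z of test_disc in the frame of disc_seat between 0.003 and 0.009 m and horizontal distance between test_disc and disc_seat below 0.008 m and z of support_ring in the frame of ring_post between 0.005 and 0.011 m and horizontal distance between support_ring and ring_post below 0.008 m); the robot touches nothing.
It fails at once if a piece of the kit is dropped or thrown: it moves faster than 0.9 m/s (a free fall of about 4 cm) with no finger on it ((linear speed of impact_device above 0.9 m/s and contact force between the fingers and impact_device below 0.01 N) or (linear speed of reference_block above 0.9 m/s and contact force between the fingers and reference_block below 0.01 N) or (linear speed of test_disc above 0.9 m/s and contact force between the fingers and test_disc below 0.01 N) or (linear speed of support_ring above 0.9 m/s and contact force between the fingers and support_ring below 0.01 N)).
It also fails if it takes over 109 s, if anything falls off the work surface, if the arm or the gripper's body presses on something with over 40 N, if the wrist force passes 120 N, or if a joint passes its speed limit or range.

## Working session

There is one attempt and no reset: what is moved stays moved. The work goes in short steps, Python scripts to look and compute and a shell command to move; the robot and the scene stay as the last step left them, time stands still between calls to the robot, and variables do not carry over. Pictures are saved under pics/ and viewed, about 12 in all and at most 16, crops included, and the job is handed in when it is done.

```bash
mkdir -p pics; ls; cat > h.py <<'E'
from plant import bot
import numpy as np, cv2
from scipy.spatial.transform import Rotation as R
def T():
    o=bot.get_obs(); M=np.eye(4); M[:3,3]=o["ee_pos"]; M[:3,:3]=R.from_euler("xyz",o["orientation"],degrees=True).as_matrix(); return M
def cap(name):
    ci=bot.camera_info(name); t=T()
    rgb,d=bot.capture(name)
    C=np.array(ci["cam_to_world"]) if "cam_to_world" in ci else t@np.array(ci["mount"])
    np.savez("/tmp/%s.npz"%name,rgb=rgb,d=d,C=C,K=np.array(ci["camera_matrix"]))
    return rgb,d,C,np.array(ci["camera_matrix"])
def cloud(d,C,K):
    v,u=np.indices(d.shape); x=(u-K[0,2])/K[0,0]*d; y=(v-K[1,2])/K[1,1]*d
    return np.stack([x,-y,-d],-1)@C[:3,:3].T+C[:3,3]
E
python3 - <<'E'
from h import *
print(bot.get_obs())
for n in("scene","side","wrist"):
    rgb,d,C,K=cap(n); cv2.imwrite(f"pics/{n}0.png",rgb[...,::-1]); print(n,bot.camera_info(n))
    P=cloud(d,C,K); print(P[d>0].min(0),P[d>0].max(0))
E
```

```text
pics
{'time': 0.0, 'q': array([ 6.21657572e+01,  1.58485469e+01,  8.62976541e+01,  2.37887933e-03,
        7.79605402e+01, -6.93247383e+00]), 'joint_velocities': array([ 0.04516634, -0.00492939, -0.0983283 , -0.01706809, -0.02448172,
        0.05226392]), 'effort': array([ 1.22489717e-03, -4.16773117e+01, -2.45809346e+01, -3.91421836e-04,
        1.06375921e-02, -5.81654362e-06]), 'ee_pos': array([0.20487652, 0.53668742, 0.23041357]), 'orientation': array([-1.79894320e+02, -1.51922193e-02,  1.59097719e+02]), 'wrist_force': array([-0.28575612,  0.38053762, -0.36208397]), 'ft_torque': array([-0.01486589, -0.00833093,  0.01496973]), 'finger_gap': 0.08576828905742888}
scene {'camera_matrix': array([[430.97210151,   0.        , 279.65579108],
       [  0.        , 430.97210151, 211.31546694],
       [  0.        ,   0.        ,   1.        ]]), 'cam_to_world': array([[-0.64576456,  0.41457678, -0.6411819 , -0.16017672],
       [-0.76331907, -0.37057413,  0.52916805,  0.51706144],
       [-0.01822463,  0.83114434,  0.555758  ,  0.6050867 ],
       [ 0.        ,  0.        ,  0.        ,  1
[... 502 characters left out ...]
       ,  1.        ]])}
[-0.15590554 -0.57758248 -0.8153093 ] [2.59650209 1.39529859 0.49151577]
wrist {'camera_matrix': array([[322.25294359,   0.        , 274.1482817 ],
       [  0.        , 322.25294359, 202.75625901],
       [  0.        ,   0.        ,   1.        ]]), 'mount': array([[ 2.53508018e-04,  9.50356963e-01,  3.11161660e-01,
         7.99279388e-02],
       [ 9.99999638e-01, -4.93811655e-04,  6.93496166e-04,
        -4.45309583e-04],
       [ 8.12724164e-04,  3.11161372e-01, -9.50356744e-01,
        -1.42977618e-01],
       [ 0.00000000e+00,  0.00000000e+00,  0.00000000e+00,
         1.00000000e+00]])}
[-0.45752915 -0.56594006 -0.80861533] [0.68824659 1.51347307 0.32752171]
```

View pics/scene0.png

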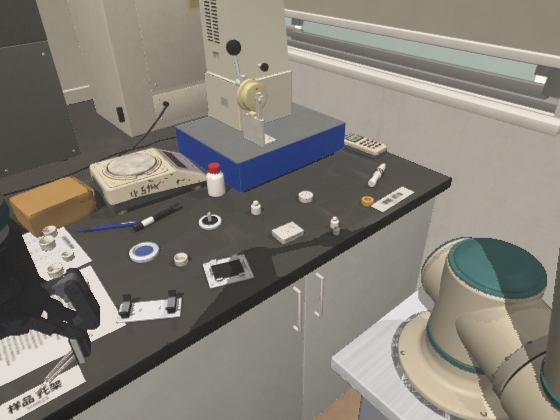

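View pics/side0.png

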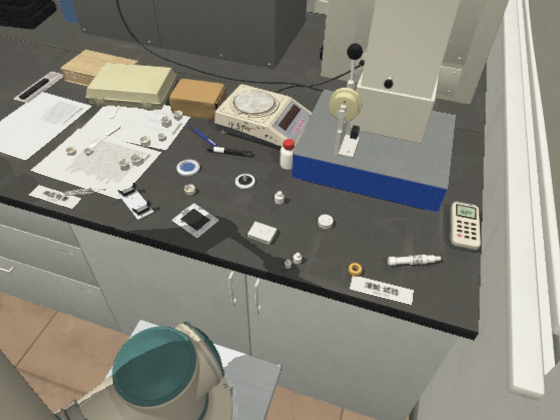

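Both views show everything. In the side picture the device is near (415,260), ring (355,269), disc (326,221), block (262,233), seat (188,168), post (245,181), nest (195,220) and rest (137,201). I'll measure with the depth data next.

```bash
cat > top.py <<'E'
import numpy as np,cv2
L={}
for n in("side","scene"):
    z=np.load(f"/tmp/{n}.npz"); 
    from h import cloud
    L[n]=(cloud(z["d"],z["C"],z["K"]),z["rgb"],z["d"],z["C"],z["K"])
P=L["side"][0]
for k,(u,v) in dict(device=(415,260),ring=(355,269),disc=(326,221),block=(262,233),seat=(188,168),post=(245,181),nest=(195,220),rest=(137,201)).items():
    print(k,P[v,u].round(3), 'floor z near', np.round(np.median(P[v-40:v+40,u-40:u+40,2]),4))
# rectified plane images at z=0, 1.5mm/px : x up 0.2..0.6 , y left
for n in L:
    Pc,rgb,d,C,K=L[n]
    xs=np.arange(0.75,0.2,-0.001); ys=np.arange(0.5,-0.55,-0.001)
    X,Y=np.meshgrid(xs,ys,indexing="ij"); W=np.stack([X,Y,0*X],-1)-C[:3,3]; c=W@C[:3,:3]
    u=c[...,0]/-c[...,2]*K[0,0]+K[0,2]; v=-c[...,1]/-c[...,2]*K[1,1]+K[1,2]
    im=cv2.remap(rgb,u.astype(np.float32),v.astype(np.float32),cv2.INTER_CUBIC)
    cv2.imwrite(f"pics/rect_{n}.png",cv2.resize(im[...,::-1],None,fx=.75,fy=.75))
    m=(d>0)&(Pc[...,2]>.004)&(Pc[...,2]<.05)&(Pc[...,0]<.7)&(abs(Pc[...,1])<.6)&(Pc[...,0]>.2)
    nl,lab,st,ce=cv2.connectedComponentsWithStats(m.astype(np.uint8))
    for i in range(1,nl):
        if st[i,4]>30:
            q=Pc[lab==i]; t=q[q[:,2]>np.percentile(q[:,2],90)-.003]
            r=cv2.minAreaRect((t[:,:2]*1000).astype(np.float32))
            print(n,ce[i].round(),st[i,4],"z",np.percentile(q[:,2],[10,50,95]).round(3),"rect",np.round(r[0]),np.round(r[1]),round(r[2]))
E
python3 top.py
```

```text
device [ 0.483 -0.381  0.019] floor z near -0.0001
ring [ 0.425 -0.251  0.001] floor z near -0.0004
disc [ 0.538 -0.151  0.012] floor z near 0.0001
block [ 0.444 -0.011  0.016] floor z near 0.0
seat [0.611 0.274 0.004] floor z near 0.0001
post [0.608 0.098 0.01 ] floor z near 0.0001
nest [0.436 0.168 0.006] floor z near 0.0
rest [0.449 0.344 0.002] floor z near 0.0002
side [110. 133.] 47 z [0.005 0.007 0.011] rect [679. 567.] [10. 40.] 77
side [145. 141.] 85 z [0.005 0.011 0.018] rect [670. 445.] [30. 27.] 28
side [ 89. 149.] 66 z [0.004 0.007 0.013] rect [576. 578.] [25. 24.] 82
side [137. 159.] 119 z [0.008 0.014 0.022] rect [586. 422.] [32. 31.] 31
side [124. 164.] 98 z [0.006 0.016 0.024] rect [552. 443.] [26. 26.] 83
side [188. 167.] 271 z [0.005 0.008 0.012] rect [609. 272.] [60. 60.] 74
side [367. 191.] 1313 z [0.022 0.034 0.048] rect [ 657. -220.] [397.  10.] 90
side [245. 181.] 223 z [0.005 0.008 0.022] rect [613. 101.] [50. 50.] 33
side [136. 202.] 564 z [0.005 0.008 0.026] rect [441. 341.] [100.  49.] 57
side [190. 189.] 85 z [0.005 0.01  0.017] rect [528. 226.] [29. 24.] 
[... 1318 characters left out ...]
25] rect [ 395. -106.] [ 9. 32.] 45
scene [287. 232.] 397 z [0.008 0.013 0.015] rect [450.  -8.] [61. 48.] 85
scene [143. 251.] 418 z [0.005 0.007 0.01 ] rect [611. 276.] [60. 62.] 82
scene [ 69. 257.] 44 z [0.005 0.009 0.015] rect [696. 407.] [22.  6.] 90
scene [180. 259.] 135 z [0.005 0.009 0.016] rect [528. 228.] [26. 28.] 50
scene [227. 269.] 795 z [0.004 0.005 0.013] rect [438. 169.] [79. 66.] 72
scene [ 55. 270.] 182 z [0.006 0.011 0.018] rect [670. 445.] [28. 31.] 75
scene [149. 308.] 1146 z [0.005 0.006 0.025] rect [443. 343.] [98. 50.] 57
scene [ 59. 366.] 170 z [0.004 0.007 0.009] rect [421. 511.] [15. 61.] 32
scene [ 39. 389.] 35 z [0.005 0.007 0.01 ] rect [400. 551.] [ 7. 12.] 23
```

```bash
cat > go.py <<'E'
import sys
from h import *
# usage: go.py x y z(mm) yaw : turn about tool z, then shift in tool axes after turning (upright tool)
x,y,z,yaw=map(float,sys.argv[1:5]); o=bot.get_obs(); t=T()
c=(yaw-o["orientation"][2]+90)%180-90
if len(sys.argv)>5: c=(yaw-o["orientation"][2]+180)%360-180
G=R.from_euler("xyz",[180,0,o["orientation"][2]+c],degrees=True)
rv=(R.from_matrix(t[:3,:3]).inv()*G).as_rotvec(degrees=True)
s=G.inv().apply(np.array([x,y,z])-t[:3,3]*1000)
print("turn",rv.round(2),"shift",s.round(1),"pos",(t[:3,3]*1000).round(1),"yaw",round(o["orientation"][2],1),"q",o["q"].round(0),"t",round(o["time"],2),"gap",round(o["finger_gap"],4),"F",o["wrist_force"].round(1))
E
python3 go.py 500 230 240 71
```

```text
turn [-7.00e-02  5.00e-02  8.81e+01] shift [-194.   378.9   -9.4] pos [204.9 536.8 230.6] yaw 159.1 q [62. 16. 86. -0. 78. -7.] t 0.15 gap 0.0856 F [ 0.1  0.  -0.4]
```

```bash
python3 -m crank '[[[0,0,0,0,0,10,100],[0,0,0,0,0,10,100],[0,0,0,0,0,10,100],[0,0,0,0,0,10,100],[0,0,0,0,0,10,100],[0,0,0,0,0,10,100],[0,0,0,0,0,10,100],[0,0,0,0,0,10,100],[0,0,0,0,0,8,100],[-24,47,-1,0,0,0,100],[-24,47,-1,0,0,0,100],[-24,47,-1,0,0,0,100],[-24,47,-1,0,0,0,100],[-24,47,-1,0,0,0,100],[-24,47,-1,0,0,0,100],[-24,47,-1,0,0,0,100],[-24,47,-1,0,0,0,100],[0,0,0,0,0,0,100]]]'
cat > seg.py <<'E'
import sys
from h import *
n=sys.argv[1]; rgb,d,C,K=cap("wrist"); Pc=cloud(d,C,K); cv2.imwrite(f"pics/{n}.png",rgb[...,::-1])
m=(d>0)&(Pc[...,2]>.004)&(Pc[...,2]<.05)&(Pc[...,0]<.7)&(abs(Pc[...,1])<.6)&(Pc[...,0]>.2)
nl,lab,st,ce=cv2.connectedComponentsWithStats(m.astype(np.uint8))
print("floor",np.median(Pc[(d>0)&(abs(Pc[...,2])<.005)][:,2]).round(4))
for i in range(1,nl):
    if st[i,4]>150:
        q=Pc[lab==i]
        for lo in (.004,np.percentile(q[:,2],95)-.004):
            t=q[q[:,2]>lo]; r=cv2.minAreaRect((t[:,:2]*1000).astype(np.float32)); a=r[2] if r[1][0]>r[1][1] else r[2]+90
            print(ce[i].round(),len(t),"z>%.3f"%lo,"z95",np.percentile(q[:,2],95).round(3),"rect",np.round(r[0],1),np.round(r[1],1),"long",round(a,1),"mean",(t[:,:2].mean(0)*1000).round(1))
E
python3 seg.py w1; python3 go.py 500 230 240 71
```

```text
time: 2.4
ee_pos: [0.4895, 0.2078, 0.2336]
orientation: [-179.9, 0.6, 68.3]
wrist_force: [-0.1, 0.2, 0.5]
finger_gap: 0.0855
floor 0.0004
[187.  61.] 5364 z>0.004 z95 0.026 rect [443.9 343.1] [115.8  49.1] long 56.9 mean [445.7 345.4]
[187.  61.] 422 z>0.022 z95 0.026 rect [443.9 343.2] [97.4 49.1] long 56.9 mean [444.2 349.2]
[360.  66.] 3104 z>0.004 z95 0.012 rect [613.2 274.1] [63.1 63.2] long 164.8 mean [613.4 274.6]
[360.  66.] 1717 z>0.008 z95 0.012 rect [613.3 274. ] [62.8 62.2] long 25.3 mean [613.6 274.9]
[302. 139.] 496 z>0.004 z95 0.017 rect [530.  227.5] [27.6 26.7] long 71.4 mean [530.4 226.7]
[302. 139.] 143 z>0.013 z95 0.017 rect [530.1 227.5] [27.6 26.7] long 70.8 mean [530.4 227. ]
[249. 208.] 4353 z>0.004 z95 0.013 rect [440.5 168.5] [92.  77.9] long 69.4 mean [441.6 170.5]
[249. 208.] 381 z>0.009 z95 0.013 rect [440.3 168.1] [79.7 65.1] long 69.6 mean [439.  166.6]
[403. 209.] 1550 z>0.004 z95 0.02 rect [615.6 100.8] [54.1 54.8] long 114.5 mean [614.8 102.7]
[403. 209.] 92 z>0.016 z95 0.02 rect [615.  101.3] [8.5 8.7] long 173.8 mean [614.6 102.5]
[483. 296.] 1086 z>0.004 z95 0.049 rect [662.7 -50.8] [90.8 37.9] long 61.6 mean [670.8 -33.5]
[483. 296.] 199 z>0.045 z95 0.049 rect [666.8 -34.9] [65.4 31.6] long 49.0 mean [671.8 -28.4]
[308. 321.] 1383 z>0.004 z95 0.017 rect [453.2  -8.8] [62. 45.] long 85.6 mean [454.   -4.8]
[308. 321.] 1243 z>0.013 z95 0.017 rect [453.2  -9. ] [61.7 44.9] long 85.6 mean [453.5  -7.3]
turn [-0.21  0.59 -2.62] shift [23.7  4.5 -6.5] pos [488.  209.1 233.5] yaw 68.4 q [16. 12. 91. -0. 77. 38.] t 2.45 gap 0.0855 F [-0.6 -0.1  0.4]
```

View pics/w1.png

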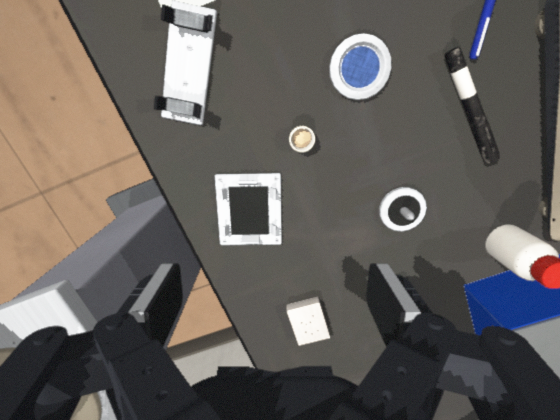

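The wrist view shows the rest (187,61), seat (360,66), nest (249,208), post (403,209) and block (308,321), and their sizes match the specification. I'll take the block first.

```bash
python3 go.py 452 -9 130 85.6
```

```text
turn [ -0.29   0.56 -17.22] shift [-220.2  -19.2  103.5] pos [488.  209.1 233.5] yaw 68.4 q [16. 12. 91. -0. 77. 38.] t 2.45 gap 0.0855 F [-0.6 -0.1  0.4]
```

```bash
python3 -m crank '[[[0,0,0,-0.3,0.6,-9,100],[0,0,0,0,0,-8,100],[-44,-4,16,0,0,0,100],[-44,-4,16,0,0,0,100],[-44,-4,16,0,0,0,100],[-44,-4,16,0,0,0,100],[-44,-4,16,0,0,0,100],[0,0,12,0,0,0,100],[0,0,12,0,0,0,100],[0,0,0,0,0,0,100],[0,0,0,0,0,0,100],[0,0,0,0,0,0,100]]]'
python3 seg.py w2 | grep -E "floor|4[45]..*rect"; python3 go.py 452 -9 130 85.6
```

```text
time: 3.95
ee_pos: [0.4469, 0.0012, 0.1254]
orientation: [-179.9, -0.5, 87.1]
wrist_force: [0.5, -0.3, -1.0]
finger_gap: 0.0854
floor 0.0004
[536. 276.] 730 z>0.044 z95 0.048 rect [657.2 -75. ] [108.5   4.1] long 89.9 mean [657.6 -74.1]
turn [-0.07 -0.49  1.46] shift [-9.7  5.8 -4.6] pos [446.9   1.1 125.4] yaw 87.1 q [ -9.  10. 111.   1.  59.  -7.] t 4.0 gap 0.0855 F [ 0.2  0.9 -0.6]
```

```bash
python3 seg.py w2
```

```text
floor 0.0004
[249.  19.] 3949 z>0.004 z95 0.014 rect [430.6 142.7] [37.1 77.6] long 159.4 mean [435.  135.9]
[249.  19.] 385 z>0.010 z95 0.014 rect [440.6 134.3] [47.7 12.8] long 4.0 mean [440.3 134.1]
[492.  57.] 4773 z>0.004 z95 0.023 rect [614.7 100.3] [54.5 54.9] long 174.6 mean [612.8 100.7]
[492.  57.] 288 z>0.019 z95 0.023 rect [614. 100.] [9.4 9.1] long 61.4 mean [612.8 100. ]
[282. 208.] 3794 z>0.004 z95 0.016 rect [452.9  -8.9] [60.4 45.2] long 85.0 mean [453.   -6.7]
[282. 208.] 3675 z>0.012 z95 0.016 rect [452.9  -8.9] [60.4 45.1] long 85.0 mean [452.9  -7.6]
[432. 207.] 1005 z>0.004 z95 0.033 rect [577.  -11.5] [24.7 23.4] long 47.4 mean [574.   -9.3]
[432. 207.] 253 z>0.029 z95 0.033 rect [577.5 -11.5] [13.9 12.7] long 16.6 mean [576.8 -11.5]
[536. 275.] 3921 z>0.004 z95 0.048 rect [657.9 -74.6] [114.3  21.1] long 79.9 mean [657.9 -69.6]
[536. 275.] 738 z>0.044 z95 0.048 rect [657.5 -75.4] [109.9   3.5] long 89.6 mean [657.6 -74.3]
[212. 302.] 299 z>0.004 z95 0.022 rect [383.5 -96.8] [14.1 15.4] long 163.3 mean [384.2 -95.3]
[212. 302.] 70 z>0.018 z95 0.022 rect [383.4 -97.9] [8.  7.3] long 78.8 mean [383.6 -97.2]
[237. 318.] 494 z>0.004 z95 0.027 rect [ 405.4 -114.1] [19.3 19.6] long 172.5 mean [ 406.1 -111.1]
[237. 318.] 114 z>0.023 z95 0.027 rect [ 405.7 -114.6] [10.5 10.8] long 119.1 mean [ 405.5 -113.9]
[371. 340.] 695 z>0.004 z95 0.015 rect [ 533.5 -149.4] [22.  35.4] long 112.0 mean [ 532.8 -146.1]
[371. 340.] 575 z>0.011 z95 0.015 rect [ 533.5 -149.4] [22.1 35.3] long 112.2 mean [ 533.7 -147.9]
```

View pics/w2.png

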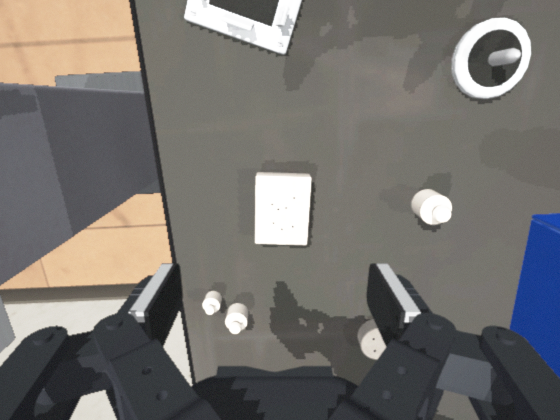

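The wrist view (w2) shows the block at (282,208), centred between the jaws. It measures 60.4 × 45.1 mm at z 15.5 mm, which agrees with its size.

```bash
python3 -m crank '[[[0,0,0,0,-0.5,1.8,100],[-9.5,6,0,0,0,0,100],[0,0,20,0,0,0,100],[0,0,20,0,0,0,100],[0,0,20,0,0,0,100],[0,0,0,0,0,0,100]]]'
python3 go.py 452.5 -8.8 2 85.3
```

```text
time: 4.8
ee_pos: [0.4566, -0.0124, 0.0658]
orientation: [179.7, 0.1, 85.4]
wrist_force: [0.4, 0.7, 0.0]
finger_gap: 0.0854
turn [0.34 0.12 0.05] shift [ 3.3 -4.4 63.8] pos [456.6 -12.4  65.8] yaw 85.4 q [-10.  15. 115.  -0.  50.  -6.] t 4.8 gap 0.0854 F [0.4 0.7 0. ]
```

```bash
python3 -m crank '[[[3,-4,0,0.3,0,0,100],[0,0,16,0,0,0,100],[0,0,16,0,0,0,100],[0,0,15,0,0,0,100],[0,0,0,0,0,0,100],[0,0,0,0,0,0,100]]]'
python3 go.py 452.5 -8.8 2 85.3
```

```text
time: 5.55
ee_pos: [0.4577, -0.0102, 0.0232]
orientation: [179.4, 0.2, 85.4]
wrist_force: [0.9, -0.1, 0.3]
finger_gap: 0.0852
turn [0.63 0.17 0.09] shift [ 1.  -5.3 21.2] pos [457.7 -10.2  23.2] yaw 85.4 q [-10.  19. 118.  -0.  43.  -5.] t 5.55 gap 0.0852 F [ 0.9 -0.1  0.3]
```

```bash
python3 -m crank '[[[1,-5,0,0.6,0.2,0,100],[0,0,0,0,0,0,100],[0,0,0,0,0,0,100]]]'
python3 go.py 452.5 -8.8 2 85.3; python3 -m crank '[[[0,0,11,0,0,0,100],[0,0,0,0,0,0,100],[0,0,0,0,0,0,100]]]'
python3 go.py 452.5 -8.8 2 85.3;
```

```text
time: 5.92
ee_pos: [0.4535, -0.0089, 0.0248]
orientation: [179.8, -0.0, 85.4]
wrist_force: [-0.5, -0.2, -0.1]
finger_gap: 0.0852
turn [ 0.18 -0.02  0.1 ] shift [ 0.  -1.  22.8] pos [453.5  -8.9  24.8] yaw 85.4 q [-10.  18. 118.   0.  44.  -5.] t 5.92 gap 0.0852 F [-0.5 -0.2 -0.1]
time: 6.3
ee_pos: [0.4535, -0.0089, 0.0129]
orientation: [179.8, -0.0, 85.4]
wrist_force: [-0.9, 0.3, -0.7]
finger_gap: 0.0853
turn [ 0.16 -0.02  0.1 ] shift [-0.  -1.  10.9] pos [453.5  -8.9  12.9] yaw 85.4 q [-10.  19. 118.   0.  42.  -5.] t 6.3 gap 0.0853 F [-0.9  0.3 -0.7]
```

```bash
python3 -m crank '[[[0,-1,11,0.1,0,0,100],[0,0,0,0,0,0,100],[0,0,0,0,0,0,45],[0,0,0,0,0,0,45],[0,0,0,0,0,0,45],[0,0,0,0,0,0,45],[0,0,0,0,0,0,45],[0,0,0,0,0,0,45],[0,0,0,0,0,0,30],[0,0,0,0,0,0,30],[0,0,0,0,0,0,30],[0,0,0,0,0,0,30]]]' 70
python3 go.py 452.5 -8.8 2 85.3;
```

```text
time: 7.8
ee_pos: [0.4526, -0.0088, 0.0014]
orientation: [179.9, -0.0, 85.4]
wrist_force: [0.4, -0.4, -0.9]
finger_gap: 0.0429
turn [ 0.07 -0.02  0.1 ] shift [ 0.  -0.1 -0.6] pos [452.6  -8.8   1.4] yaw 85.4 q [-10.  21. 119.   0.  40.  -5.] t 7.8 gap 0.0429 F [ 0.4 -0.4 -0.9]
```

```bash
python3 -m crank '[[[0,0,-10,0,0,0,30],[0,0,-20,0,0,0,30],[0,0,-30,0,0,0,30],[0,0,-30,0,0,0,30],[0,0,0,0,0,0,30],[0,0,0,0,0,0,30]]]'
python3 go.py 439.5 168.2 100 69.5;
```

```text
time: 8.55
ee_pos: [0.4497, -0.0084, 0.0933]
orientation: [-179.8, -0.1, 85.4]
wrist_force: [-0.5, -0.3, -2.9]
finger_gap: 0.0431
turn [-0.25 -0.02 15.9 ] shift [161.8 -71.4  -6.7] pos [449.7  -8.4  93.3] yaw 85.4 q [-10.  13. 113.   0.  55.  -5.] t 8.55 gap 0.0431 F [-0.5 -0.3 -2.9]
```

Held (weight ≈3 N). I'll carry it to the nest.

```bash
python3 -m crank '[[[0,0,0,-0.2,0,8,30],[0,0,0,0,0,8,30],[20,-9,-1,0,0,0,30],[35,-15,-1,0,0,0,30],[40,-18,-1,0,0,0,30],[35,-15,-1,0,0,0,30],[20,-9,0,0,0,0,30],[0,0,0,0,0,0,30],[0,0,0,0,0,0,30],[0,0,0,0,0,0,30]]]'
python3 go.py 439.5 168.2 100 69.5;python3 seg.py w3 | cut -c1-150 | grep -E "floor|rect \[4"
```

```text
time: 9.8
ee_pos: [0.4332, 0.1578, 0.0842]
orientation: [-178.6, 0.6, 68.7]
wrist_force: [-0.3, -0.1, -2.5]
finger_gap: 0.0432
turn [-1.39  0.64 -0.8 ] shift [ 11.9   2.2 -15.8] pos [433.2 157.8  84.2] yaw 68.7 q [ 11.  15. 111.   0.  55.  32.] t 9.8 gap 0.0432 F [-0.3 -0.1 -2.5]
floor 0.0004
[170.  13.] 2065 z>0.004 z95 0.024 rect [416.3 298.3] [18.6 48.5] long 158.7 mean [419.4 298.1]
[170.  13.] 128 z>0.020 z95 0.024 rect [432.6 294.8] [ 5.4 15.4] long 148.1 mean [436.  292.3]
[283. 170.] 9028 z>0.004 z95 0.012 rect [440.5 168.8] [91.4 77.7] long 69.3 mean [447.6 183.9]
[283. 170.] 689 z>0.008 z95 0.012 rect [442.2 173.7] [69.2 65.2] long 69.1 mean [450.9 195.1]
```

View pics/w3.png

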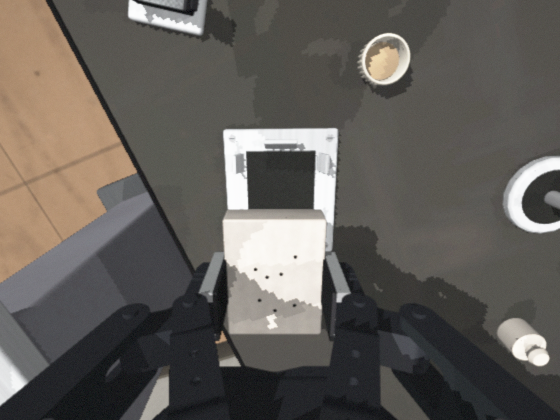

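```bash
python3 -m crank '[[[12,2,0,-1.4,0.6,-0.8,30],[0,0,0,0,0,0,30],[0,0,20,0,0,0,30],[0,0,20,0,0,0,30],[0,0,0,0,0,0,30],[0,0,0,0,0,0,30],[0,0,0,0,0,0,30]]]'
python3 go.py 440.3 168.8 7.4 69.4
```

```text
time: 10.72
ee_pos: [0.4423, 0.1682, 0.0455]
orientation: [179.6, -0.2, 69.5]
wrist_force: [0.9, 0.5, -2.9]
finger_gap: 0.043
turn [ 0.38 -0.15  0.05] shift [-0.1 -2.1 38.1] pos [442.3 168.2  45.5] yaw 69.5 q [ 12.  18. 114.  -0.  48.  33.] t 10.72 gap 0.043 F [ 0.9  0.5 -2.9]
```

```bash
python3 -m crank '[[[0,-2,0,0.4,-0.1,0,30],[0,0,0,0,0,0,30],[0,0,10,0,0,0,30],[0,0,10,0,0,0,30],[0,0,0,0,0,0,30],[0,0,0,0,0,0,30]]]'
python3 go.py 440.3 168.8 7.4 69.4
```

```text
time: 11.48
ee_pos: [0.4409, 0.1691, 0.0248]
orientation: [180.0, -0.1, 69.5]
wrist_force: [-0.1, -0.1, -2.4]
finger_gap: 0.0429
turn [ 0.02 -0.09  0.05] shift [-0.5 -0.4 17.4] pos [440.9 169.1  24.8] yaw 69.5 q [ 12.  20. 115.   0.  45.  33.] t 11.47 gap 0.0429 F [-0.1 -0.1 -2.4]
```

```bash
python3 -m crank '[[[0,0,8,0,0,0,30],[0,0,6,0,0,0,30],[0,0,2,0,0,0,30],[0,0,0,0,0,0,30],[0,0,0,0,0,0,30]]]'
python3 go.py 440.3 168.8 7.4 69.4
```

```text
time: 12.1
ee_pos: [0.4411, 0.1692, 0.0077]
orientation: [180.0, -0.1, 69.5]
wrist_force: [0.1, 0.4, -3.2]
finger_gap: 0.0432
turn [ 0.04 -0.1   0.06] shift [-0.6 -0.6  0.3] pos [441.1 169.2   7.7] yaw 69.5 q [ 12.  21. 116.   0.  42.  33.] t 12.1 gap 0.0432 F [ 0.1  0.4 -3.2]
```

```bash
python3 -m crank '[[[0,0,1.5,0,0,0,30],[0,0,0,0,0,0,30],[0,0,0,0,0,0,30]]]'
python3 go.py 440.3 168.8 7.4 69.4
```

```text
time: 12.48
ee_pos: [0.4418, 0.1693, 0.0078]
orientation: [179.9, -0.2, 69.5]
wrist_force: [-0.0, 0.4, -3.6]
finger_gap: 0.0431
turn [ 0.13 -0.16  0.06] shift [-1.  -1.2  0.4] pos [441.8 169.3   7.8] yaw 69.5 q [ 12.  21. 116.   0.  42.  33.] t 12.47 gap 0.0431 F [-0.   0.4 -3.6]
```

```bash
python3 -m crank '[[[0,-1,2.5,0,0,0,30],[0,0,0,0,0,0,30],[0,0,0,0,0,0,30]]]'
python3 go.py 440.3 168.8 7.4 69.4;sleep 0; python3 -m crank '[[[0,0,0,0,0,0,30]]]'
```

```text
time: 12.85
ee_pos: [0.4423, 0.1695, 0.0077]
orientation: [179.7, -0.2, 69.5]
wrist_force: [0.9, 0.1, -3.2]
finger_gap: 0.0433
turn [ 0.31 -0.21  0.09] shift [-1.4 -1.6  0.3] pos [442.3 169.5   7.7] yaw 69.5 q [ 13.  21. 117.   0.  42.  33.] t 12.85 gap 0.0433 F [ 0.9  0.1 -3.2]
time: 12.98
ee_pos: [0.4422, 0.1695, 0.0074]
orientation: [179.7, -0.2, 69.5]
wrist_force: [-0.6, -0.1, -0.7]
finger_gap: 0.0431
```

```bash
python3 -m crank '[[[0,0,0,0,0,0,56],[0,0,0,0,0,0,60],[0,0,0,0,0,0,64],[0,0,0,0,0,0,64],[0,0,0,0,0,0,64],[0,0,-8,0,0,0,64],[0,0,-25,0,0,0,64],[0,0,-40,0,0,0,80],[0,0,-50,0,0,0,100],[-30,0,-40,0,0,0,100],[0,0,0,0,0,0,100],[0,0,0,0,0,0,100]]]'
python3 seg.py w4 | grep -E "floor|rect \[4"; python3 - <<'E'
from h import *
z=np.load("/tmp/wrist.npz"); P=cloud(z["d"],z["C"],z["K"])
m=(P[...,2]>.0165)&(P[...,2]<.03)&(np.hypot(P[...,0]-.440,P[...,1]-.169)<.05); t=P[m]
print(len(t),np.percentile(t[:,2],[5,50,95]),cv2.minAreaRect((t[:,:2]*1000).astype(np.float32)))
A=np.c_[t[:,:2],np.ones(len(t))]; print("slope",np.linalg.lstsq(A,t[:,2],rcond=None)[0][:2])
E
python3 go.py 535 -148 130 85
```

```text
time: 14.48
ee_pos: [0.4311, 0.141, 0.1778]
orientation: [179.6, -0.3, 69.5]
wrist_force: [0.2, -0.1, 0.2]
finger_gap: 0.0854
floor 0.0004
[194.  14.] 1641 z>0.004 z95 0.027 rect [418.3 299.8] [25.7 50.6] long 164.2 mean [420.2 301.6]
[194.  14.] 176 z>0.023 z95 0.027 rect [420.8 307.6] [13.6 48.9] long 146.8 mean [428.3 300.8]
[272. 149.] 7223 z>0.004 z95 0.022 rect [440.6 168.7] [91.2 77.8] long 69.4 mean [441.5 171.5]
[272. 149.] 3083 z>0.018 z95 0.022 rect [442.2 169.2] [59.9 45. ] long 69.4 mean [442.5 170. ]
3120 [0.020039   0.02133151 0.02251621] ((445.1212158203125, 168.1243438720703), (59.89969253540039, 51.29602813720703), 69.43206024169922)
slope [-0.00265027 -0.00431426]
turn [  0.47  -0.21 -15.48] shift [-278.9  128.7   47.6] pos [431.1 141.  177.6] yaw 69.5 q [  9.   7. 106.   0.  67.  30.] t 14.53 gap 0.0859 F [-0.1  0.8  0.3]
```

View pics/w4.png

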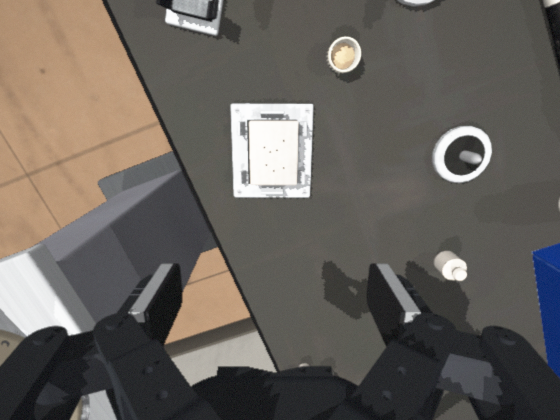

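The block is home: its top is at 21.3 mm, it is level, and it sits 1.7 mm off centre. The disc is next. On the way I'll measure the fingertip reach at a gap of about 38 mm, because the tips must clear the seat rim.

```bash
python3 -m crank '[[[0,0,0,0.4,-0.2,-8,100],[0,0,0,0,0,-8,100],[-46,21,7,0,0,0,50],[-46,21,7,0,0,0,45],[-46,21,7,0,0,0,45],[-46,21,7,0,0,0,45],[-46,21,7,0,0,0,45],[-40,20,0,0,0,0,45],[0,0,0,0,0,0,45],[0,0,0,0,0,0,45],[0,0,0,0,0,0,45]]]'
python3 seg.py w5 | grep -E "floor|rect \[ ?[45]..*-"; python3 - <<'E'
from h import *
z=np.load("/tmp/wrist.npz"); P=cloud(z["d"],z["C"],z["K"]); t=T(); Q=(P-t[:3,3])@t[:3,:3]*1000
print("gap",bot.get_obs()["finger_gap"])
m=(z["d"]>0)&(abs(Q[...,1])>14)&(abs(Q[...,1])<45)&(abs(Q[...,0])<25)&(Q[...,2]>-60)&(Q[...,2]<25)
q=Q[m]; print(m.sum(), np.histogram(q[:,2],np.arange(-30,26,2)))
for s in(-1,1):
    a=q[(q[:,1]*s>0)&(q[:,2]<8)]; print(s,"max z",np.sort(a[:,2])[-8:].round(1),"y inner",np.percentile(abs(a[a[:,2]>-15,1]),[1,50,99]).round(1))
E
python3 go.py 537 -149 60 85
```

```text
time: 15.9
ee_pos: [0.5355, -0.1364, 0.1223]
orientation: [-178.3, -0.5, 86.6]
wrist_force: [0.1, 0.4, 0.2]
finger_gap: 0.0385
floor 0.0003
[329.  27.] 1318 z>0.004 z95 0.033 rect [577.7 -12.6] [24.8 24.3] long 40.4 mean [576.7 -14. ]
[329.  27.] 419 z>0.029 z95 0.033 rect [577.8 -12.8] [13.7 14. ] long 171.9 mean [577.6 -12.8]
[119. 183.] 646 z>0.004 z95 0.027 rect [ 405.8 -115.1] [19.1 19.8] long 116.7 mean [ 408.6 -113.9]
[119. 183.] 165 z>0.023 z95 0.027 rect [ 405.9 -115.1] [10.6 10. ] long 88.1 mean [ 406.2 -114.9]
[286. 212.] 1667 z>0.004 z95 0.015 rect [ 541.7 -148.7] [37.8 37.5] long 86.0 mean [ 541.6 -147.2]
[286. 212.] 1573 z>0.011 z95 0.015 rect [ 541.7 -148.7] [37.8 37.5] long 86.0 mean [ 541.5 -148.1]
gap 0.038032275590837016
11658 (array([244, 212, 222, 194, 203, 187, 188, 181, 159, 152, 143, 104,  66,
        33,   8,   0,   0,   0,   0,   0,   0,   0,   0,   0,   0,   0,
         0]), array([-30, -28, -26, -24, -22, -20, -18, -16, -14, -12, -10,  -8,  -6,
        -4,  -2,   0,   2,   4,   6,   8,  10,  12,  14,  16,  18,  20,
        22,  24]))
-1 max z [-2.6 -2.4 -2.1 -2.1 -2.1 -1.8 -1.  -0.7] y inner [19.  20.5 32. ]
1 max z [-2.4 -2.  -2.  -2.  -1.8 -1.8 -1.5 -0.9] y inner [19.1 20.9 32.2]
turn [-1.66 -0.5   1.59] shift [-12.6   2.8  62.4] pos [ 535.3 -136.2  122.4] yaw 86.6 q [-21.  20.  97.  -0.  65. -18.] t 15.95 gap 0.038 F [-0.5 -0.3 -0.4]
```

View pics/w5.png

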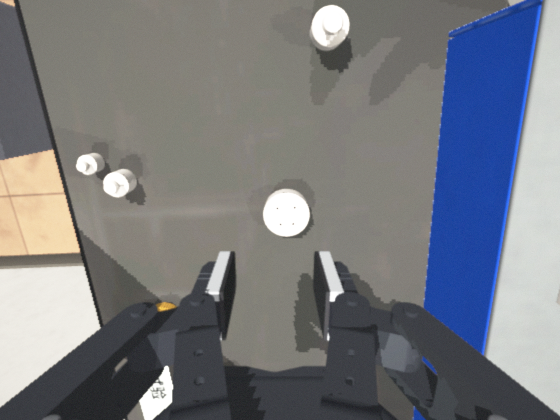

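The disc is at (286,212) in w5, between the jaws, and nothing is nearby. I'll open, level the tool, centre it and look again.

```bash
python3 -m crank '[[[-12,0,0,-1.7,-0.5,1.6,100],[0,0,0,0,0,0,100],[0,0,20,0,0,0,100],[0,0,20,0,0,0,100],[0,0,0,0,0,0,100],[0,0,0,0,0,0,100],[0,0,0,0,0,0,100]]]'
python3 seg.py w6 | grep -E "floor|rect \[ ?5..*-1"; python3 go.py 540 -148.5 6 85
```

```text
time: 16.82
ee_pos: [0.5356, -0.1425, 0.0847]
orientation: [179.7, -0.1, 85.4]
wrist_force: [-1.1, -0.4, 0.6]
finger_gap: 0.0853
floor 0.0004
[327.  11.] 985 z>0.004 z95 0.031 rect [576.6 -18.6] [12.8 25. ] long 167.5 mean [575.7 -19.6]
[327.  11.] 117 z>0.027 z95 0.031 rect [577.3 -18.1] [ 3.2 11.8] long 175.2 mean [577.2 -18. ]
[283. 221.] 2254 z>0.004 z95 0.015 rect [ 541.5 -148.8] [38.4 37.3] long 87.8 mean [ 541.5 -147.1]
[283. 221.] 2114 z>0.011 z95 0.015 rect [ 541.5 -148.9] [37.7 37.8] long 100.7 mean [ 541.4 -148. ]
turn [ 0.29 -0.06  0.39] shift [-5.5  4.7 78.8] pos [ 535.8 -142.6   84.8] yaw 85.4 q [-22.  21. 101.   0.  57. -18.] t 16.88 gap 0.0851 F [0.3 0.6 0. ]
```

```bash
python3 -m crank '[[[-5.5,5.8,0,0.3,0,0.4,100],[0,0,0,0,0,0,100],[0,0,20,0,0,0,100],[0,0,20,0,0,0,100],[0,0,18,0,0,0,100],[0,0,0,0,0,0,100],[0,0,0,0,0,0,100]]]'
python3 go.py 541.2 -148.8 6 85
```

```text
time: 17.75
ee_pos: [0.5442, -0.1508, 0.0278]
orientation: [179.7, 0.0, 84.9]
wrist_force: [0.3, 0.6, -0.1]
finger_gap: 0.0855
turn [ 0.26  0.03 -0.11] shift [ 1.7 -3.1 21.8] pos [ 544.2 -150.8   27.8] yaw 84.9 q [-23.  25. 104.   0.  51. -18.] t 17.75 gap 0.0855 F [ 0.3  0.6 -0.1]
```

```bash
python3 -m crank '[[[1.7,-3.1,0,0.2,0,0,100],[0,0,0,0,0,0,100],[0,0,11,0,0,0,100],[0,0,10,0,0,0,100],[0,0,0,0,0,0,100],[0,0,0,0,0,0,100]]]'
python3 go.py 541.2 -148.8 6 85
```

```text
time: 18.5
ee_pos: [0.542, -0.149, 0.0069]
orientation: [179.8, 0.1, 84.9]
wrist_force: [0.3, -1.3, -0.9]
finger_gap: 0.0851
turn [ 0.19  0.08 -0.11] shift [ 0.2 -0.8  0.9] pos [ 542.  -149.     6.9] yaw 84.9 q [-22.  27. 105.  -0.  48. -17.] t 18.5 gap 0.0851 F [ 0.3 -1.3 -0.9]
```

```bash
python3 -m crank '[[[0,-0.8,1,0.2,0,0,46],[0,0,0,0,0,0,46],[0,0,0,0,0,0,46],[0,0,0,0,0,0,46],[0,0,0,0,0,0,46],[0,0,0,0,0,0,30],[0,0,0,0,0,0,30],[0,0,0,0,0,0,30],[0,0,0,0,0,0,30]]]' 50
python3 go.py 541.2 -148.8 6 85
python3 -m crank '[[[0,0,-10,0,0,0,30],[0,0,-20,0,0,0,30],[0,0,-30,0,0,0,30],[0,0,-30,0,0,0,30],[0,0,-15,0,0,0,30],[0,0,0,0,0,0,30],[0,0,0,0,0,0,30]]]'
python3 go.py 560 0 115 85;python3 go.py 613 274 100 75
```

```text
time: 19.62
ee_pos: [0.5416, -0.1492, 0.0068]
orientation: [179.9, 0.1, 84.9]
wrist_force: [-0.2, 0.0, 1.5]
finger_gap: 0.0341
turn [ 0.07  0.11 -0.1 ] shift [ 0.3 -0.5  0.8] pos [ 541.6 -149.2    6.8] yaw 84.9 q [-22.  27. 105.  -0.  48. -17.] t 19.62 gap 0.0341 F [-0.2  0.   1.5]
time: 20.5
ee_pos: [0.5401, -0.1484, 0.1145]
orientation: [-179.9, 0.0, 84.9]
wrist_force: [-0.7, -0.4, -1.1]
finger_gap: 0.0341
turn [-0.14  0.04 -0.11] shift [149.5   6.9  -0.5] pos [ 540.1 -148.4  114.5] yaw 84.9 q [-22.  20.  98.  -0.  62. -17.] t 20.5 gap 0.0341 F [-0.7 -0.4 -1.1]
turn [-0.14  0.05  9.89] shift [426.8 -38.9  14.5] pos [ 540.1 -148.4  114.5] yaw 84.9 q [-22.  20.  98.  -0.  62. -17.] t 20.5 gap 0.0341 F [-0.7 -0.4 -1.1]
```

```bash
python3 - <<'E'
from h import *
rgb,d,C,K=cap("wrist"); cv2.imwrite("pics/w7.png",rgb[...,::-1])
P=cloud(d,C,K); t=T(); Q=(P-t[:3,3])@t[:3,:3]*1000
m=(d>0)&(abs(Q[...,0])<26)&(abs(Q[...,1])<15)&(Q[...,2]>-20)&(Q[...,2]<15)
q=Q[m];print(len(q),q.min(0),q.max(0),np.median(q,0))
A=np.c_[q[:,:2],np.ones(len(q))]; print(np.linalg.lstsq(A,q[:,2],rcond=None)[0])
E
```

```text
4510 [-18.90622052 -14.9690954   -9.68176525] [19.68330226 14.98957626  6.74776663] [ 4.03035636  0.1694216  -7.59451838]
[ 1.12000755e-01 -2.56950226e-04 -7.12948086e+00]
```

View pics/w7.png

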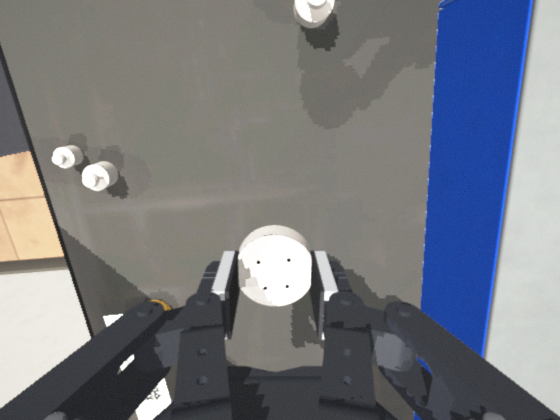

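```bash
python3 - <<'E'
from h import *
z=np.load("/tmp/wrist.npz"); P=cloud(z["d"],z["C"],z["K"]); t=T(); Q=(P-t[:3,3])@t[:3,:3]*1000
m=(z["d"]>0)&(abs(Q[...,0])<17)&(abs(Q[...,1])<13)&(Q[...,2]>-14)&(Q[...,2]<-4); q=Q[m]
for _ in range(4):
    A=np.c_[q[:,:2],np.ones(len(q))]; f=np.linalg.lstsq(A,q[:,2],rcond=None)[0]; r=q[:,2]-A@f; q=q[abs(r)<1.2]
print(f,len(q),r.std())
E
python3 go.py 613 274 100 75
```

```text
[-4.38042558e-04 -7.09877336e-05 -7.70117754e+00] 3218 0.5067585053329765
turn [-0.15  0.05  9.89] shift [426.8 -38.9  14.3] pos [ 540.1 -148.4  114.3] yaw 84.9 q [-22.  20.  98.  -0.  62. -17.] t 20.55 gap 0.0345 F [ 0.3 -0.8 -1. ]
```

The disc is held level and centred. I'll carry it to the seat.

```bash
python3 -m crank '[[[0,0,0,-0.1,0,5,30],[0,0,0,0,0,5,30],[20,-2,0,0,0,0,30],[40,-4,1,0,0,0,30],[47,-4,1,0,0,0,30],[47,-4,1,0,0,0,30],[47,-4,1,0,0,0,30],[47,-4,1,0,0,0,30],[47,-4,1,0,0,0,30],[40,-4,1,0,0,0,30],[30,-3,1,0,0,0,30],[15,-1,0,0,0,0,30],[0,0,0,0,0,0,30],[0,0,0,0,0,0,30],[0,0,0,0,0,0,30]]]'
python3 go.py 613 274 60 75; python3 seg.py w8 | grep -E "floor|rect \[ ?[56]"
```

```text
time: 22.42
ee_pos: [0.6028, 0.2349, 0.0872]
orientation: [-178.3, 0.6, 74.3]
wrist_force: [-0.3, 0.3, -1.1]
finger_gap: 0.0344
turn [-1.69  0.62 -0.7 ] shift [40.4 -0.3 27.2] pos [602.8 234.9  87.2] yaw 74.3 q [15. 29. 87.  0. 66. 31.] t 22.43 gap 0.0344 F [-0.3  0.3 -1.1]
floor 0.0004
[277. 153.] 6596 z>0.004 z95 0.012 rect [613.4 273.9] [63.3 63.1] long 57.9 mean [613.8 275.1]
[277. 153.] 3627 z>0.008 z95 0.012 rect [613.5 273.9] [62.4 62.9] long 164.1 mean [613.9 275.7]
[187. 244.] 1222 z>0.004 z95 0.017 rect [530.2 227.8] [27.6 27.7] long 142.4 mean [529.5 227.2]
[187. 244.] 392 z>0.013 z95 0.017 rect [530.2 227.8] [27.6 27.7] long 142.4 mean [529.8 227.7]
[313. 348.] 666 z>0.004 z95 0.01 rect [598.8 107.5] [40.6 18.5] long 75.5 mean [598.6 106.9]
[313. 348.] 649 z>0.006 z95 0.01 rect [598.7 107. ] [39.7 18.5] long 75.5 mean [598.6 106.5]
```

```bash
python3 -m crank '[[[20,0,0,-1.7,0.6,-0.7,30],[20,0,0,0,0,0,30],[0,0,0,0,0,0,30],[0,0,15,0,0,0,30],[0,0,15,0,0,0,30],[0,0,0,0,0,0,30],[0,0,0,0,0,0,30],[0,0,0,0,0,0,30]]]'
python3 go.py 613.2 273.9 12.5 75
```

```text
time: 23.48
ee_pos: [0.6138, 0.2748, 0.0543]
orientation: [179.9, 0.0, 75.0]
wrist_force: [-0.2, -0.4, -1.3]
finger_gap: 0.034
turn [ 0.06  0.04 -0.04] shift [-1.  -0.4 41.8] pos [613.8 274.8  54.3] yaw 75.0 q [18. 31. 87. -0. 61. 33.] t 23.48 gap 0.034 F [-0.2 -0.4 -1.3]
```

```bash
python3 -m crank '[[[-1,-0.4,0,0,0,0,30],[0,0,12,0,0,0,30],[0,0,10,0,0,0,30],[0,0,8,0,0,0,30],[0,0,4,0,0,0,30],[0,0,0,0,0,0,30],[0,0,0,0,0,0,30]]]'
python3 go.py 613.2 273.9 12.5 75
```

```text
time: 24.35
ee_pos: [0.6134, 0.2737, 0.0181]
orientation: [179.9, 0.0, 74.9]
wrist_force: [0.2, 0.3, -0.7]
finger_gap: 0.0347
turn [ 0.08  0.02 -0.06] shift [ 0.1 -0.3  5.6] pos [613.4 273.7  18.1] yaw 74.9 q [18. 33. 89. -0. 57. 33.] t 24.35 gap 0.0347 F [ 0.2  0.3 -0.7]
```

```bash
python3 -m crank '[[[0,0,4.5,0,0,0,30],[0,0,1,0,0,0,30],[0,0,0,0,0,0,30],[0,0,0,0,0,0,30]]]'
python3 go.py 613.2 273.9 12.5 75
python3 -m crank '[[[0,0,1,0,0,0,30],[0,0,0,0,0,0,30],[0,0,0,0,0,0,30]]]'
python3 go.py 613.2 273.9 12.5 75
```

```text
time: 24.85
ee_pos: [0.614, 0.2739, 0.013]
orientation: [179.8, -0.0, 74.9]
wrist_force: [0.5, 0.2, -0.7]
finger_gap: 0.0343
turn [ 0.16 -0.03 -0.06] shift [-0.2 -0.7  0.5] pos [614.  273.9  13. ] yaw 74.9 q [18. 34. 90. -0. 56. 33.] t 24.85 gap 0.0343 F [ 0.5  0.2 -0.7]
time: 25.22
ee_pos: [0.6143, 0.274, 0.0129]
orientation: [179.8, -0.1, 74.9]
wrist_force: [0.8, 0.5, -1.4]
finger_gap: 0.0345
turn [ 0.21 -0.06 -0.06] shift [-0.4 -1.   0.4] pos [614.3 274.   12.9] yaw 74.9 q [18. 34. 90. -0. 56. 33.] t 25.23 gap 0.0345 F [ 0.8  0.5 -1.4]
```

```bash
python3 -m crank '[[[0,0,0,0,0,0,46],[0,0,0,0,0,0,52],[0,0,0,0,0,0,58],[0,0,0,0,0,0,58],[0,0,0,0,0,0,58],[0,0,-8,0,0,0,62],[0,0,-25,0,0,0,80],[0,0,-40,0,0,0,100],[-40,0,-40,0,0,0,100],[-20,0,-20,0,0,0,100],[0,0,0,0,0,0,100],[0,0,0,0,0,0,100]]]'
python3 seg.py w9 | grep -E "floor|rect \[ ?6"; python3 - <<'E'
from h import *
z=np.load("/tmp/wrist.npz"); P=cloud(z["d"],z["C"],z["K"])
t=P[(P[...,2]>.0125)&(P[...,2]<.04)&(np.hypot(P[...,0]-.6135,P[...,1]-.274)<.03)]
t=t[t[:,2]>np.median(t[:,2])-.003]
print(len(t),np.percentile(t[:,2],[5,50,95]),cv2.minEnclosingCircle((t[:,:2]*1000).astype(np.float32)))
A=np.c_[t[:,:2],np.ones(len(t))]; print("slope",np.linalg.lstsq(A,t[:,2],rcond=None)[0][:2])
E
python3 go.py 425 -245 110 85
```

```text
time: 26.72
ee_pos: [0.5982, 0.2158, 0.1503]
orientation: [179.8, -0.2, 74.9]
wrist_force: [-0.1, -0.6, -0.5]
finger_gap: 0.0852
floor 0.0004
[273. 120.] 4367 z>0.004 z95 0.021 rect [613.5 274.1] [63.  62.6] long 73.3 mean [613.7 275.2]
[273. 120.] 1702 z>0.017 z95 0.021 rect [614.6 274. ] [37.1 37.3] long 164.7 mean [614.6 274.4]
[319. 287.] 2032 z>0.004 z95 0.022 rect [615.7 101.2] [54.7 54.9] long 141.0 mean [615.8 103.7]
[319. 287.] 126 z>0.018 z95 0.022 rect [615.7 101.7] [8.3 9.8] long 175.4 mean [615.7 103. ]
1702 [0.01910713 0.02027828 0.0213888 ] ((614.5241088867188, 273.9422302246094), 19.020654678344727)
slope [0.0003515  0.00085965]
turn [  0.23  -0.11 -10.03] shift [-474.3 -132.4   40.1] pos [598.3 215.9 150.1] yaw 75.0 q [14. 24. 86.  0. 70. 29.] t 26.77 gap 0.0856 F [0.6 0.  0.4]
```

The disc is home: top at 20.3 mm, level, 1.1 mm off. The ring is next.

```bash
python3 -m crank '[[[0,0,0,0.2,-0.1,-5,100],[0,0,0,0,0,-5,100],[-47,-13,3,0,0,0,100],[-47,-13,3,0,0,0,100],[-47,-13,3,0,0,0,100],[-47,-13,3,0,0,0,100],[-47,-13,3,0,0,0,100],[-47,-13,3,0,0,0,100],[-47,-13,3,0,0,0,100],[-47,-13,3,0,0,0,100],[-47,-13,3,0,0,0,100],[-30,-8,2,0,0,0,100],[0,0,0,0,0,0,100],[0,0,0,0,0,0,100],[0,0,0,0,0,0,100]]]'
python3 go.py 418 -250 80 85
```

```text
time: 28.65
ee_pos: [0.4336, -0.2257, 0.0987]
orientation: [-178.3, -0.6, 86.1]
wrist_force: [-0.1, 0.4, -0.3]
finger_gap: 0.0854
turn [-1.68 -0.63  1.12] shift [-25.5 -13.4  18.7] pos [ 433.6 -225.7   98.7] yaw 86.1 q [-35.  16. 107.  -0.  59. -31.] t 28.65 gap 0.0854 F [-0.1  0.4 -0.3]
```

```bash
python3 -m crank '[[[-12,-7,0,-1.7,-0.6,1.1,100],[-13,-6,10,0,0,0,100],[0,0,0,0,0,0,100],[0,0,0,0,0,0,100],[0,0,0,0,0,0,100]]]'
python3 seg.py w10 | grep -E "floor|rect \[ ?4"; python3 go.py 419 -252 3 85
```

```text
time: 29.28
ee_pos: [0.4203, -0.2471, 0.0877]
orientation: [180.0, -0.1, 85.3]
wrist_force: [0.0, 0.1, 1.0]
finger_gap: 0.0857
floor 0.0004
[231.  13.] 882 z>0.004 z95 0.027 rect [ 404.6 -118.9] [13.6 20.3] long 175.6 mean [ 405.5 -119.4]
[231.  13.] 253 z>0.023 z95 0.027 rect [ 404.7 -117.8] [ 7.  11.4] long 175.8 mean [ 405.  -117.5]
[273. 217.] 1193 z>0.004 z95 0.015 rect [ 419.  -251.5] [32.1 31.6] long 41.1 mean [ 419.2 -249.9]
[273. 217.] 902 z>0.011 z95 0.015 rect [ 419.  -251.7] [31.1 31.3] long 103.9 mean [ 419.2 -250.6]
[356. 329.] 1931 z>0.004 z95 0.023 rect [ 480.4 -356.9] [23.7 77.8] long 112.6 mean [ 477.  -348.5]
[356. 329.] 1117 z>0.019 z95 0.023 rect [ 480.  -354.2] [19.5 72.6] long 111.3 mean [ 477.6 -351.1]
turn [ 0.06 -0.13  0.3 ] shift [-5.  -0.9 84.8] pos [ 420.4 -247.1   87.8] yaw 85.3 q [-39.  16. 109.   0.  55. -34.] t 29.32 gap 0.0856 F [-0.4  0.1 -0.1]
```

View pics/w10.png

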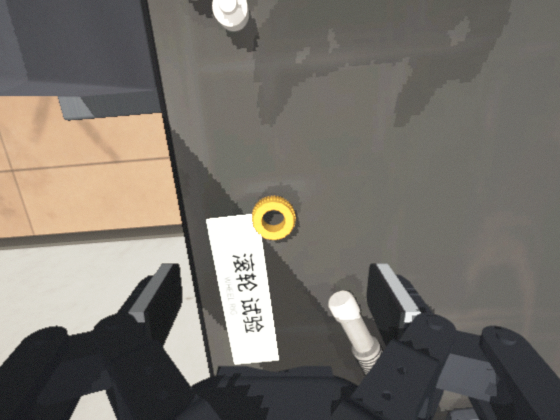

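The ring is at (273,217) in w10 and measures 32 mm. The device's near end, at (345,300), is clear of the fingers.

```bash
python3 -m crank '[[[-5,-0.9,0,0,-0.1,0.3,100],[0,0,20,0,0,0,100],[0,0,20,0,0,0,100],[0,0,15,0,0,0,100],[0,0,0,0,0,0,100],[0,0,0,0,0,0,100]]]'
python3 go.py 419 -251.7 3 85
```

```text
time: 30.08
ee_pos: [0.4209, -0.2544, 0.033]
orientation: [179.7, 0.2, 85.0]
wrist_force: [-0.1, -0.3, 0.4]
finger_gap: 0.0853
turn [ 0.27  0.16 -0.01] shift [ 2.5 -2.2 30. ] pos [ 420.9 -254.4   33. ] yaw 85.0 q [-39.  20. 113.   0.  47. -34.] t 30.07 gap 0.0853 F [-0.1 -0.3  0.4]
```

```bash
python3 -m crank '[[[2.5,-2.2,0,0.3,0.2,0,100],[0,0,0,0,0,0,100],[0,0,14,0,0,0,70],[0,0,12,0,0,0,60],[0,0,0,0,0,0,55],[0,0,0,0,0,0,50]]]'
python3 go.py 419 -251.7 3 85
```

```text
time: 30.82
ee_pos: [0.4195, -0.252, 0.0062]
orientation: [179.9, 0.0, 85.0]
wrist_force: [-0.3, -0.9, 0.2]
finger_gap: 0.0426
turn [ 0.05  0.02 -0.01] shift [ 0.3 -0.5  3.2] pos [ 419.5 -252.     6.2] yaw 85.0 q [-39.  22. 114.   0.  43. -34.] t 30.82 gap 0.0426 F [-0.3 -0.9  0.2]
```

```bash
python3 -m crank '[[[0,-0.4,2.5,0,0,0,44],[0,0,0,0,0,0,40],[0,0,0,0,0,0,36],[0,0,0,0,0,0,25],[0,0,0,0,0,0,25],[0,0,0,0,0,0,25]]]' 35
python3 go.py 419 -251.7 3 85
python3 -m crank '[[[0,0,-10,0,0,0,25],[0,0,-20,0,0,0,25],[0,0,-30,0,0,0,25],[0,0,-30,0,0,0,25],[0,0,-15,0,0,0,25],[0,0,0,0,0,0,25],[0,0,0,0,0,0,25]]]'
cat > held.py <<'E'
from h import *
rgb,d,C,K=cap("wrist"); P=cloud(d,C,K); t=T(); Q=(P-t[:3,3])@t[:3,:3]*1000
m=(d>0)&(abs(Q[...,0])<22)&(abs(Q[...,1])<14)&(Q[...,2]>-20)&(Q[...,2]<12); q=Q[m]
top=np.percentile(q[:,2],3); p=q[q[:,2]<top+3]; print(len(q),"top",np.median(p[:,2]),"x",p[:,0].min(),p[:,0].max(),"y",p[:,1].min(),p[:,1].max())
A=np.c_[p[:,:2],np.ones(len(p))]; print("fit",np.linalg.lstsq(A,p[:,2],rcond=None)[0])
E
python3 held.py; python3 go.py 614.5 101 110 85
```

```text
time: 31.58
ee_pos: [0.4194, -0.2523, 0.0041]
orientation: [179.9, 0.1, 85.0]
wrist_force: [-0.0, 0.7, 0.3]
finger_gap: 0.0302
turn [ 0.12  0.06 -0.01] shift [ 0.6 -0.4  1.1] pos [ 419.4 -252.3    4.1] yaw 85.0 q [-39.  23. 115.   0.  43. -34.] t 31.57 gap 0.0302 F [-0.   0.7  0.3]
time: 32.45
ee_pos: [0.419, -0.252, 0.1148]
orientation: [179.8, 0.1, 85.0]
wrist_force: [0.4, -0.5, -1.5]
finger_gap: 0.0303
2930 top -10.299421720011555 x -14.680196646048406 15.814807287962138 y -13.985596163694844 13.996059759875578
fit [ 6.62418948e-03  1.81896901e-03 -1.02630628e+01]
turn [ 0.17  0.1  -0.01] shift [368.7 163.9   4.7] pos [ 419.1 -252.   114.7] yaw 85.0 q [-39.  14. 107.   0.  59. -34.] t 32.5 gap 0.0302 F [ 1.2 -0.3 -0.5]
```

```bash
python3 - <<'E'
from h import *
for n in("side","scene"):
    z=np.load(f"/tmp/{n}.npz"); P=cloud(z["d"],z["C"],z["K"])
    t=P[(z["d"]>0)&(P[...,2]>.03)&(abs(P[...,1]-.05)<.13)&(P[...,0]<.76)&(P[...,0]>.5)&(P[...,2]<.4)]
    for y in np.arange(-.06,.18,.02):
        s=t[abs(t[:,1]-y)<.01]
        if len(s): print(n,round(y,2),len(s),"minx",s[:,0].min().round(3),"zmax",s[:,2].max().round(3))
E
```

```text
side -0.06 340 minx 0.652 zmax 0.11
side -0.04 325 minx 0.651 zmax 0.109
side -0.02 172 minx 0.569 zmax 0.109
side 0.0 147 minx 0.578 zmax 0.087
side 0.02 118 minx 0.698 zmax 0.087
side 0.04 2 minx 0.717 zmax 0.059
side 0.1 2 minx 0.612 zmax 0.032
scene -0.06 294 minx 0.652 zmax 0.107
scene -0.04 298 minx 0.652 zmax 0.107
scene -0.02 611 minx 0.572 zmax 0.108
scene 0.0 112 minx 0.576 zmax 0.085
scene 0.02 201 minx 0.698 zmax 0.085
scene 0.04 39 minx 0.709 zmax 0.058
scene 0.1 2 minx 0.612 zmax 0.031
```

```bash
python3 -m crank '[[[18,8,-1,0.2,0,0,25],[36,16,-1,0,0,0,25],[40,18,-1,0,0,0,25],[40,18,-1,0,0,0,25],[40,18,-1,0,0,0,25],[40,18,-1,0,0,0,25],[40,18,-1,0,0,0,25],[36,16,-1,0,0,0,25],[30,13,0,0,0,0,25],[15,7,0,0,0,0,25],[0,0,0,0,0,0,25],[0,0,0,0,0,0,25],[0,0,0,0,0,0,25]]]'
python3 go.py 614.5 101 70 85;  python3 seg.py w11 | grep -E "floor|rect \[ ?6"; python3 held.py
```

```text
time: 34.12
ee_pos: [0.5971, 0.0762, 0.1095]
orientation: [-178.7, 0.1, 84.8]
wrist_force: [-0.7, -1.4, -1.0]
finger_gap: 0.0304
turn [-1.3   0.12 -0.23] shift [26.2 15.1 39.5] pos [597.1  76.2 109.5] yaw 84.8 q [ 1. 24. 92.  0. 65.  6.] t 34.12 gap 0.0304 F [-0.7 -1.4 -1. ]
floor 0.0004
[298. 168.] 3940 z>0.004 z95 0.012 rect [615.5 100.5] [55.  55.1] long 122.2 mean [615.5 102. ]
[298. 168.] 2906 z>0.008 z95 0.012 rect [615.3 100.4] [52.1 53. ] long 120.5 mean [615.5 101.3]
2920 top -10.08494112515422 x -14.347693655356203 16.81667315907932 y -13.99081299281747 13.999393671488765
fit [ 4.41053839e-03  3.45944028e-03 -1.00302663e+01]
```

View pics/w11.png

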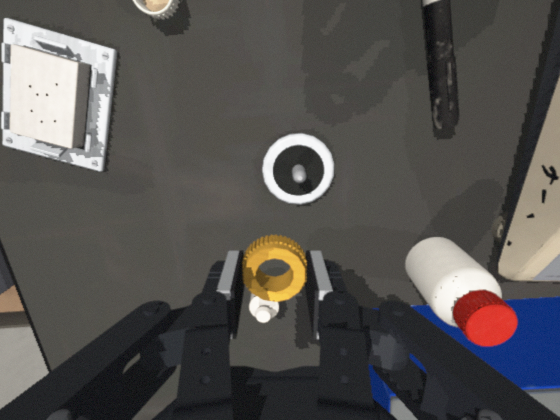

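The ring is held at (275,268), and the post with its foot is at (298,168), clear of the bottle.

```bash
python3 -m crank '[[[12,8,0,-1.3,0.1,-0.2,25],[12,7,0,0,0,0,25],[0,0,15,0,0,0,25],[0,0,15,0,0,0,25],[0,0,0,0,0,0,25],[0,0,0,0,0,0,25],[0,0,0,0,0,0,25]]]'
python3 go.py 615 100 45 85;  python3 seg.py w12 | grep -E "floor|rect \[ ?6"; python3 held.py
```

```text
time: 35.1
ee_pos: [0.615, 0.0998, 0.0766]
orientation: [180.0, 0.0, 84.9]
wrist_force: [0.0, 0.2, -0.4]
finger_gap: 0.0301
turn [ 0.03  0.02 -0.07] shift [ 0.2 -0.  31.6] pos [615.   99.8  76.6] yaw 84.9 q [ 3. 27. 93. -0. 61.  8.] t 35.1 gap 0.0301 F [ 0.   0.2 -0.4]
floor 0.0004
[275. 209.] 4091 z>0.004 z95 0.022 rect [615.7 103.8] [49.  55.1] long 175.7 mean [616.  105.3]
[275. 209.] 235 z>0.018 z95 0.022 rect [615.6 101.5] [8.1 9.4] long 168.3 mean [615.6 102.5]
[378. 383.] 331 z>0.004 z95 0.049 rect [679.3 -20.7] [ 3.1 13.8] long 175.7 mean [678.3 -20.5]
[378. 383.] 114 z>0.045 z95 0.049 rect [679.3 -20.4] [ 2.5 13.8] long 176.1 mean [679.1 -20.4]
2923 top -10.067187446737103 x -14.571321291504523 15.707355861743645 y -13.96568240406325 13.999616418976567
fit [ 8.51675606e-03  9.66696472e-05 -1.00247549e+01]
```

```bash
python3 -m crank '[[[0.4,0.4,12,0,0,0,25],[0,0,12,0,0,0,25],[0,0,8,0,0,0,25],[0,0,0,0,0,0,25],[0,0,0,0,0,0,25]]]'
python3 go.py 615.3 100.3 12 85
```

```text
time: 35.83
ee_pos: [0.6155, 0.1001, 0.0424]
orientation: [180.0, 0.0, 84.9]
wrist_force: [-0.5, -0.1, -0.7]
finger_gap: 0.0303
turn [ 0.05  0.02 -0.08] shift [ 0.2 -0.3 30.4] pos [615.5 100.1  42.4] yaw 84.9 q [ 3. 29. 95. -0. 56.  8.] t 35.83 gap 0.0303 F [-0.5 -0.1 -0.7]
```

```bash
python3 -m crank '[[[0,0,8,0,0,0,25],[0,0,8,0,0,0,25],[0,0,0,0,0,0,25]]]'
python3 -m crank '[[[0,0,8,0,0,0,25],[0,0,4,0,0,0,25],[0,0,0,0,0,0,25],[0,0,0,0,0,0,25]]]'
python3 go.py 615.3 100.3 12 85
```

```text
time: 36.2
ee_pos: [0.6158, 0.1001, 0.0258]
orientation: [179.9, 0.0, 84.9]
wrist_force: [0.0, -0.1, -0.7]
finger_gap: 0.0305
time: 36.7
ee_pos: [0.616, 0.1001, 0.0129]
orientation: [179.9, 0.0, 84.9]
wrist_force: [0.2, 0.0, -1.4]
finger_gap: 0.0302
turn [ 0.11  0.01 -0.08] shift [ 0.2 -0.7  0.9] pos [616.  100.1  12.9] yaw 84.9 q [ 3. 31. 97. -0. 53.  8.] t 36.7 gap 0.0302 F [ 0.2  0.  -1.4]
```

```bash
python3 -m crank '[[[0,0,1.2,0,0,0,25],[0,0,0,0,0,0,25],[0,0,0,0,0,0,25],[0,0,0,0,0,0,40],[0,0,0,0,0,0,46],[0,0,0,0,0,0,52],[0,0,0,0,0,0,52],[0,0,-8,0,0,0,56],[0,0,-25,0,0,0,60],[0,0,-40,0,0,0,100],[-40,0,-40,0,0,0,100],[-20,0,-10,0,0,0,100],[0,0,0,0,0,0,100],[0,0,0,0,0,0,100]]]'
python3 seg.py w13 | grep -E "floor|rect \[ ?6"; python3 - <<'E'
from h import *
z=np.load("/tmp/wrist.npz"); P=cloud(z["d"],z["C"],z["K"])
t=P[(P[...,2]>.0165)&(P[...,2]<.026)&(np.hypot(P[...,0]-.6155,P[...,1]-.101)<.03)]
t=t[abs(t[:,2]-np.median(t[:,2]))<.002]
print(len(t),np.percentile(t[:,2],[5,50,95]),cv2.minEnclosingCircle((t[:,:2]*1000).astype(np.float32)))
A=np.c_[t[:,:2],np.ones(len(t))]; print("slope",np.linalg.lstsq(A,t[:,2],rcond=None)[0][:2])
E
python3 go.py 485 -374 110 113
```

```text
time: 38.45
ee_pos: [0.6101, 0.0402, 0.1389]
orientation: [179.9, -0.1, 84.9]
wrist_force: [0.3, 0.5, 0.3]
finger_gap: 0.0854
floor 0.0004
[274. 120.] 3576 z>0.004 z95 0.023 rect [615.3 100.4] [55.  54.9] long 87.4 mean [615.6 101.5]
[274. 120.] 923 z>0.019 z95 0.023 rect [616.5 100.3] [30.8 30.9] long 174.7 mean [616.4 100.8]
[348. 287.] 1370 z>0.004 z95 0.048 rect [659.6 -82.7] [143.5  40.5] long 72.8 mean [668.  -46.4]
[348. 287.] 230 z>0.044 z95 0.048 rect [658.3 -74.6] [116.3  24.1] long 77.6 mean [663.5 -47.9]
735 [0.02080128 0.02225413 0.02340378] ((616.6187133789062, 100.28179931640625), 15.71009635925293)
slope [-0.00251054 -0.00320636]
turn [  0.07  -0.04 -28.04] shift [-332.5 -276.9   28.7] pos [609.9  40.2 138.7] yaw 85.0 q [-3. 22. 90.  0. 68.  2.] t 38.5 gap 0.0853 F [ 0.3 -0.  -0.9]
```

The ring is home: top at 22.3 mm, level, 1.2 mm off the post axis. Last is the device. I'll back away from the machine first.

```bash
python3 -m crank '[[[0,-40,0,0,0,0,100],[0,-45,0,0,0,0,100],[0,-40,0,0,0,0,100],[-20,0,0,0,0,-10,100],[-30,0,0,0,0,-10,100],[-30,0,0,0,0,-8,100],[0,0,0,0,0,0,100]]]'
python3 go.py 485 -374 110 113
```

```text
time: 39.38
ee_pos: [0.4853, -0.0214, 0.1283]
orientation: [-179.2, -0.8, 114.3]
wrist_force: [-0.9, 0.1, 0.8]
finger_gap: 0.0855
turn [-0.77 -0.75  1.28] shift [-324.4 -138.1   18.3] pos [485.3 -21.4 128.3] yaw 114.3 q [-11.  14. 105.   0.  62. -35.] t 39.38 gap 0.0855 F [-0.9  0.1  0.8]
```

```bash
python3 -m crank '[[[-46,-20,0,-0.8,-0.8,1.3,100],[-46,-20,0,0,0,0,100],[-46,-20,0,0,0,0,100],[-46,-20,0,0,0,0,100],[-46,-20,0,0,0,0,100],[-46,-20,0,0,0,0,100],[-30,-12,0,0,0,0,100],[0,0,0,0,0,0,100],[0,0,0,0,0,0,100],[0,0,0,0,0,0,100]]]'
python3 seg.py w14 | grep -E "floor|rect \[ ?4"; python3 go.py 486 -375 60 113
```

```text
time: 40.62
ee_pos: [0.484, -0.3456, 0.1162]
orientation: [-179.8, -1.4, 112.8]
wrist_force: [0.5, 0.8, -0.1]
finger_gap: 0.0857
floor 0.0004
[266. 235.] 3248 z>0.004 z95 0.023 rect [ 489.6 -380.2] [ 23.  126.2] long 113.0 mean [ 486.6 -371.8]
[266. 235.] 1890 z>0.019 z95 0.023 rect [ 486.9 -372.7] [ 18.8 110. ] long 112.9 mean [ 486.7 -372.1]
[ 97. 401.] 434 z>0.004 z95 0.049 rect [ 408.8 -559.9] [30.5  4.3] long 0.7 mean [ 407.5 -560.3]
[ 97. 401.] 191 z>0.045 z95 0.049 rect [ 409.  -560.3] [30.   3.6] long 0.9 mean [ 408.5 -560.3]
turn [-0.16 -1.36 -0.22] shift [-28.   -9.7  56.3] pos [ 484.  -345.5  116.3] yaw 112.8 q [-42.  23.  93.   0.  66. -65.] t 40.67 gap 0.0853 F [-0.7  0.5 -0.2]
```

View pics/w14.png

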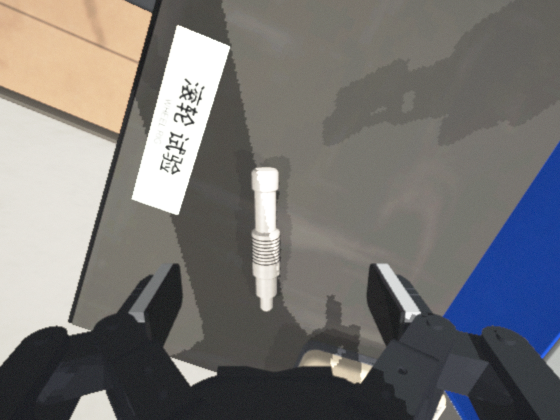

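The device runs from (264,170) to (266,308) in w14. The segmented outline is 126 × 23 mm with its centre at (489.6, −380.2). It is clear of the wall and the calculator.

```bash
python3 go.py 489.5 -380 60 113; python3 -m crank '[[[-16,-6,0,-0.1,-1.4,-0.2,100],[-17,-6,15,0,0,0,100],[0,0,15,0,0,0,100],[0,0,15,0,0,0,100],[0,0,0,0,0,0,100],[0,0,0,0,0,0,100],[0,0,0,0,0,0,100]]]'
python3 go.py 489.5 -380 3 113
```

```text
turn [-0.16 -1.36 -0.22] shift [-33.9  -8.4  56.3] pos [ 484.  -345.5  116.3] yaw 112.8 q [-42.  23.  93.   0.  66. -65.] t 40.67 gap 0.0853 F [-0.7  0.5 -0.2]
time: 41.55
ee_pos: [0.4856, -0.3812, 0.067]
orientation: [-179.9, 0.0, 113.0]
wrist_force: [0.1, 0.3, 0.7]
finger_gap: 0.0858
turn [-0.09  0.02  0.05] shift [-0.4  4.1 64. ] pos [ 485.6 -381.2   67. ] yaw 113.0 q [-45.  27.  94.  -0.  59. -68.] t 41.55 gap 0.0858 F [0.1 0.3 0.7]
```

```bash
python3 -m crank '[[[0,4,0,0,0,0,100],[0,0,15,0,0,0,100],[0,0,15,0,0,0,100],[0,0,15,0,0,0,100],[0,0,0,0,0,0,100],[0,0,0,0,0,0,100]]]'
python3 seg.py w15 | grep -E "floor|rect \[ ?4"; python3 go.py 489.5 -380 3 113
```

```text
time: 42.3
ee_pos: [0.4896, -0.3792, 0.0187]
orientation: [-179.9, 0.0, 113.1]
wrist_force: [-0.7, 1.1, 0.3]
finger_gap: 0.0854
floor 0.0004
[275. 242.] 8460 z>0.004 z95 0.023 rect [ 489.9 -380. ] [ 24.  125.7] long 112.3 mean [ 485.2 -369.2]
[275. 242.] 5202 z>0.019 z95 0.023 rect [ 487. -373.] [ 18.8 110.5] long 112.1 mean [ 485.2 -369.3]
[168. 285.] 1026 z>0.004 z95 0.049 rect [ 448.1 -395. ] [14.5 23. ] long 149.7 mean [ 446.5 -393.6]
[168. 285.] 363 z>0.045 z95 0.049 rect [ 444.  -398.6] [14.1 23.1] long 113.3 mean [ 445.8 -393.4]
turn [-0.09 -0.    0.07] shift [-0.8 -0.3 15.7] pos [ 489.5 -379.1   18.7] yaw 113.1 q [-44.  30.  97.  -0.  53. -67.] t 42.35 gap 0.0854 F [ 0.1 -0.7 -0.5]
```

```bash
python3 -m crank '[[[-0.8,0,8,0,0,0.6,70],[0,0,7,0,0,0.3,55],[0,0,0,0,0,0,40],[0,0,0,0,0,0,34],[0,0,0,0,0,0,30],[0,0,0,0,0,0,15],[0,0,0,0,0,0,15],[0,0,0,0,0,0,15],[0,0,0,0,0,0,15]]]' 45
python3 go.py 489.5 -380 3 112.4
python3 -m crank '[[[0,0,-10,0,0,0,15],[0,0,-20,0,0,0,15],[0,0,-30,0,0,0,15],[0,0,-35,0,0,0,15],[0,0,-25,0,0,0,15],[0,0,0,0,0,0,15],[0,0,0,0,0,0,15]]]'
python3 go.py 400 -100 130 112; python3 - <<'E'
from h import *
rgb,d,C,K=cap("wrist"); P=cloud(d,C,K); t=T(); Q=(P-t[:3,3])@t[:3,:3]*1000
q=Q[(d>0)&(abs(Q[...,0])<75)&(abs(Q[...,1])<9)&(Q[...,2]>-35)&(Q[...,2]<8)]
print(q[:,0].min(),q[:,0].max()); c=q[(abs(q[:,1])<4)]
for a in range(-70,70,10):
    s=c[(c[:,0]>=a)&(c[:,0]<a+10)]
    if len(s): print(a,len(s),np.percentile(s[:,2],10).round(1))
E
```

```text
time: 43.48
ee_pos: [0.4904, -0.3806, 0.0039]
orientation: [-180.0, 0.1, 112.1]
wrist_force: [-0.8, -0.9, 0.0]
finger_gap: 0.0217
turn [-0.03  0.14 -0.3 ] shift [ 0.9 -0.6  0.9] pos [ 490.4 -380.6    3.9] yaw 112.1 q [-44.  31.  97.  -0.  52. -66.] t 43.48 gap 0.0217 F [-0.8 -0.9  0. ]
time: 44.35
ee_pos: [0.4896, -0.3795, 0.1287]
orientation: [-179.9, 0.0, 112.1]
wrist_force: [0.6, 1.0, -0.5]
finger_gap: 0.0219
turn [-0.08  0.04  0.1 ] shift [292.7  21.7  -1.3] pos [ 489.6 -379.5  128.7] yaw 112.1 q [-44.  24.  90.  -0.  67. -66.] t 44.35 gap 0.0219 F [ 0.6  1.  -0.5]
-57.17414688154163 63.63796884562033
-60 75 -13.8
-50 173 -17.4
-40 279 -17.4
-30 232 -19.9
-20 314 -20.0
-10 345 -20.1
0 360 -20.2
10 431 -19.3
20 401 -17.0
30 431 -17.0
40 447 -18.4
50 503 -19.2
60 290 -18.7
```

```bash
python3 -m crank '[[[15,0,0,0,0,5,15],[25,0,0,0,0,10,15],[30,0,0,0,0,10,15],[30,0,0,0,0,10,15],[30,0,0,0,0,10,15],[30,0,0,0,0,8,15],[20,0,0,0,0,2,15],[0,0,0,0,0,0,15]]]'
python3 go.py 444 340 125 57
```

```text
time: 45.4
ee_pos: [0.4999, -0.2005, 0.1172]
orientation: [-178.8, 0.1, 55.2]
wrist_force: [0.1, -0.7, -1.4]
finger_gap: 0.022
turn [-1.22  0.06 -1.84] shift [ 422.9 -341.2   -7.8] pos [ 499.9 -200.5  117.2] yaw 55.2 q [-29.  18. 100.   0.  63.   6.] t 45.4 gap 0.022 F [ 0.1 -0.7 -1.4]
```

```bash
python3 -m crank '[[[18,-15,-2,-1.2,0,-1.8,15],[32,-26,-2,0,0,0,15],[36,-29,-2,0,0,0,15],[36,-29,-2,0,0,0,15],[36,-29,-2,0,0,0,15],[36,-29,-2,0,0,0,15],[36,-29,-2,0,0,0,15],[36,-29,-2,0,0,0,15],[36,-29,-2,0,0,0,15],[36,-29,-2,0,0,0,15],[36,-29,-2,0,0,0,15],[25,-20,0,0,0,0,15],[12,-10,0,0,0,0,15],[0,0,0,0,0,0,15],[0,0,0,0,0,0,15],[0,0,0,0,0,0,15]]]'
python3 go.py 444 343 80 57; python3 seg.py w16 | grep -E "floor|rect \[ ?[345]"
```

```text
time: 47.4
ee_pos: [0.4429, 0.3245, 0.1277]
orientation: [-179.7, 1.1, 56.9]
wrist_force: [-0.4, -0.4, -1.3]
finger_gap: 0.0218
turn [-0.31  1.14 -0.11] shift [16.1 -9.1 47.7] pos [442.9 324.5 127.7] yaw 56.9 q [29. 19. 98. -0. 65. 62.] t 47.4 gap 0.0218 F [-0.4 -0.4 -1.3]
floor 0.0005
[153.  28.] 336 z>0.004 z95 0.01 rect [437.1 475.9] [ 4.8 83.3] long 121.0 mean [437.1 476.7]
[153.  28.] 177 z>0.006 z95 0.01 rect [437.9 474.6] [ 4.8 80.4] long 121.0 mean [432.6 483.7]
[169.  22.] 278 z>0.004 z95 0.009 rect [450.6 471.9] [ 4.1 63. ] long 115.0 mean [449.2 473.7]
[169.  22.] 168 z>0.005 z95 0.009 rect [450.6 472. ] [ 3.8 60.9] long 114.6 mean [448.3 476.2]
[255. 149.] 3826 z>0.004 z95 0.027 rect [444.  343.4] [115.1  48.9] long 56.9 mean [449.2 363.7]
[255. 149.] 474 z>0.023 z95 0.027 rect [443.8 343.1] [97.8 48.9] long 57.0 mean [449.  361.9]
[419. 230.] 964 z>0.004 z95 0.017 rect [530.  227.9] [27.1 28.4] long 103.3 mean [530.3 226.9]
[419. 230.] 303 z>0.013 z95 0.017 rect [530.  227.9] [27.1 28.2] long 104.1 mean [530.2 227.5]
[368. 289.] 1421 z>0.004 z95 0.02 rect [460.9 191.7] [35.3 55.9] long 158.7 mean [464.7 196.8]
[368. 289.] 170 z>0.016 z95 0.02 rect [457.5 192.9] [ 6.4 32.6] long 160.1 mean [456.5 195.1]
[552. 382.] 401 z>0.004 z95 0.021 rect [573.3  -6.4] [24.4 14. ] long 43.7 mean [572.7  -3.9]
[552. 382.] 116 z>0.017 z95 0.021 rect [570.1  -7.7] [23.3  7.6] long 68.0 mean [570.2  -6.6]
```

View pics/w16.png

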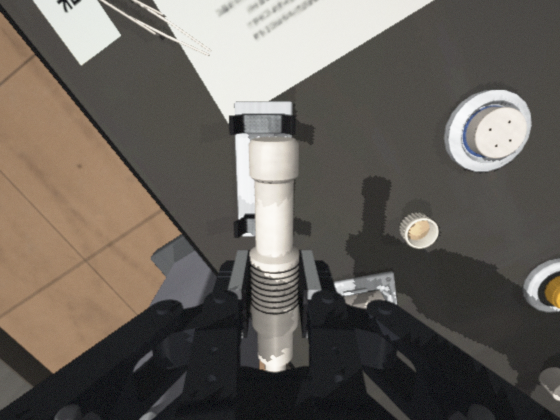

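The device is held over the rest, whose saddles show at (262,122) and (247,225). The rest centre measures (443.9, 343.2) at 57°, the same as before.

```bash
python3 -m crank '[[[16,-9,0,-0.3,1.1,0,15],[0,0,0,0,0,0,15],[0,0,18,0,0,0,15],[0,0,18,0,0,0,15],[0,0,18,0,0,0,15],[0,0,0,0,0,0,15],[0,0,0,0,0,0,15],[0,0,0,0,0,0,15]]]'
python3 go.py 443.9 343 22 57
```

```text
time: 48.45
ee_pos: [0.4459, 0.3447, 0.0746]
orientation: [179.8, -0.3, 56.9]
wrist_force: [-0.2, -0.4, -0.7]
finger_gap: 0.0218
turn [ 0.18 -0.28 -0.09] shift [-2.5 -0.7 52.6] pos [445.9 344.7  74.6] yaw 56.9 q [ 31.  22. 101.  -0.  57.  64.] t 48.45 gap 0.0218 F [-0.2 -0.4 -0.7]
```

```bash
python3 -m crank '[[[-2.5,-0.7,0,0.2,-0.3,0,15],[0,0,12,0,0,0,15],[0,0,12,0,0,0,15],[0,0,10,0,0,0,15],[0,0,0,0,0,0,15],[0,0,0,0,0,0,15]]]'
python3 go.py 443.9 343 22 57
```

```text
time: 49.2
ee_pos: [0.444, 0.3429, 0.0386]
orientation: [-180.0, 0.0, 56.9]
wrist_force: [0.5, -0.4, -0.2]
finger_gap: 0.0217
turn [-0.02  0.02 -0.09] shift [ 0.  -0.1 16.6] pos [444.  342.9  38.6] yaw 56.9 q [ 31.  25. 103.   0.  52.  64.] t 49.2 gap 0.0217 F [ 0.5 -0.4 -0.2]
```

```bash
python3 -m crank '[[[0,0,7,0,0,0,15],[0,0,6,0,0,0,15],[0,0,2.5,0,0,0,15],[0,0,0,0,0,0,15],[0,0,0,0,0,0,15]]]'
python3 go.py 443.9 343 22 57
python3 -m crank '[[[0,0,1.2,0,0,0,15],[0,0,0,0,0,0,15],[0,0,0,0,0,0,15]]]'
python3 go.py 443.9 343 22 57
```

```text
time: 49.82
ee_pos: [0.4445, 0.3432, 0.0225]
orientation: [180.0, -0.0, 56.9]
wrist_force: [-0.0, 0.2, -1.4]
finger_gap: 0.0218
turn [ 0.02 -0.05 -0.09] shift [-0.5 -0.4  0.5] pos [444.5 343.2  22.5] yaw 56.9 q [ 31.  26. 104.   0.  50.  64.] t 49.83 gap 0.0218 F [-0.   0.2 -1.4]
time: 50.2
ee_pos: [0.4448, 0.3435, 0.0221]
orientation: [180.0, -0.1, 56.9]
wrist_force: [0.1, -0.1, -1.3]
finger_gap: 0.0221
turn [ 0.05 -0.12 -0.09] shift [-0.9 -0.5  0.1] pos [444.8 343.5  22.1] yaw 56.9 q [ 31.  26. 104.   0.  50.  64.] t 50.2 gap 0.0221 F [ 0.1 -0.1 -1.3]
```

Contact is at the expected height of 22 mm, so I'll release, retreat and check.

```bash
python3 -m crank '[[[0,0,0,0,0,0,30],[0,0,0,0,0,0,36],[0,0,0,0,0,0,44],[0,0,0,0,0,0,50],[0,0,0,0,0,0,50],[0,0,-8,0,0,0,55],[0,0,-25,0,0,0,60],[0,0,-45,0,0,0,100],[-40,0,-50,0,0,0,100],[-40,0,-30,0,0,0,100],[0,0,0,0,0,0,100],[0,0,0,0,0,0,100],[0,0,0,0,0,0,100]]]'
python3 seg.py w17 | grep -E "floor|rect \[ ?[46]"; python3 - <<'E'
from h import *
z=np.load("/tmp/wrist.npz"); P=cloud(z["d"],z["C"],z["K"])
c,s=np.cos(np.radians(57)),np.sin(np.radians(57)); D=(P[...,:2]-[.4439,.3432])*1000
a=D@[c,s]; b=D@[s,-c]; Z=P[...,2]*1000
m=(z["d"]>0)&(abs(b)<14)&(abs(a)<75)&(Z>30)&(Z<60)
print("along",a[m].min(),a[m].max(),"across",np.percentile(b[m],[1,99]))
for k in range(-70,70,10):
    q=m&(a>=k)&(a<k+10)&(abs(b)<5)
    if q.sum(): print(k,np.percentile(Z[q],90).round(1),"mid",np.round((b[m&(a>=k)&(a<k+10)].min()+b[m&(a>=k)&(a<k+10)].max())/2,1))
E
```

```text
time: 51.82
ee_pos: [0.4024, 0.2772, 0.1853]
orientation: [179.8, -0.3, 57.0]
wrist_force: [-0.3, 0.1, 0.2]
finger_gap: 0.0851
floor 0.0004
[272.  92.] 6814 z>0.004 z95 0.041 rect [444.6 344.2] [125.7  48.7] long 56.7 mean [447.  347.8]
[272.  92.] 2147 z>0.037 z95 0.041 rect [449.6 349.6] [110.7  19.9] long 56.4 mean [450. 351.]
[468.  59.] 4193 z>0.004 z95 0.021 rect [613.2 273.9] [63.4 63.3] long 2.8 mean [610.  276.2]
[468.  59.] 1647 z>0.017 z95 0.021 rect [614.2 273.9] [37.4 38.6] long 146.2 mean [613.8 274.6]
[533. 208.] 2141 z>0.004 z95 0.024 rect [613.8 102.7] [54.9 50.6] long 42.6 mean [611.7 106.6]
[533. 208.] 580 z>0.020 z95 0.024 rect [616.4 101.2] [29.3 29. ] long 63.4 mean [615.1 102.4]
[355. 238.] 5092 z>0.004 z95 0.022 rect [440.6 168.8] [92.  77.9] long 69.2 mean [441.2 176.8]
[355. 238.] 2159 z>0.018 z95 0.022 rect [442.3 169.2] [60.5 45.3] long 69.5 mean [442.6 172.1]
along -61.67339127521352 64.06193377677465 across [-9.84276565 12.09526673]
-70 35.5 mid 1.6
-60 35.9 mid 1.6
-50 39.3 mid 1.6
-40 39.4 mid 1.1
-30 41.7 mid 1.1
-20 41.9 mid 1.2
-10 42.2 mid 0.8
0 42.0 mid 0.8
10 41.4 mid 0.7
20 38.9 mid 0.4
30 39.0 mid 0.4
40 39.8 mid 0.5
50 40.9 mid 0.4
60 40.6 mid 0.5
```

View pics/w17.png

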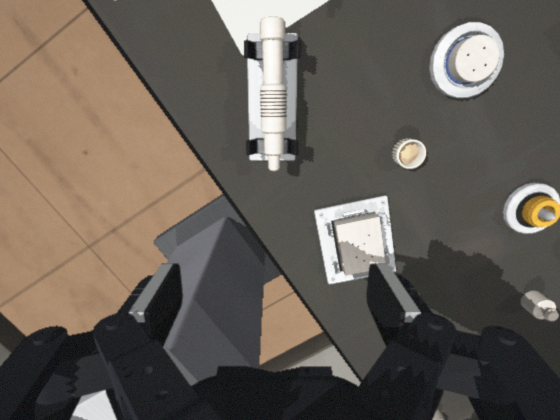

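The last picture shows all four pieces seated: device at (272,90), block (358,240), disc (473,57) and ring (542,212). The device top is at 42 mm, as it should be, about 1 mm off across and along.

```bash
python3 -c "
from plant import bot
print(bot.finish_job())"
```

```text
the job is handed in; nothing more can be done
None
```

I put all four pieces back on their holders and handed the job in at about 52 s on the robot's clock. Each piece was lowered until it stopped sinking, released, and re-measured with the wrist camera.

| Piece | Top height measured | Top height if home | Offset from holder centre |
|---|---|---|---|
| Reference block | 21.3 mm | 21 mm | 1.7 mm, aligned |
| Test disc | 20.3 mm | 20 mm | 1.1 mm |
| Support ring | 22.3 mm | 22 mm | 1.2 mm |
| Impact device | 42 mm | 42 mm | about 1 mm across and along, about 0.6° off |

The fitted tops of the block, disc and ring were level, and the device read the same height on both sides of its mid-length. No final check failed, and the gripper ended open, well clear of the pieces.

- **Grip reading:** The finger opening read 2 to 4 mm under the true width of each piece, most on the disc. The wrist view showed the disc held level, so I carried on.
- **Camera agreement:** The fixed cameras and the wrist camera differed by up to about 3.5 mm, so I used the wrist values for both picking and placing.

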